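# Swing out the folding hook and hang up the small support ring

### The job

Swing the folded hook on the white storage stand all the way out to its stop, then hang the smaller of the two support rings on it by its ring, seated in the notch behind the hook's pin, so that it hangs freely with its shank straight down and at rest. Work gently: the stand is loose on the bench and must not be shoved out of place or tipped, the ring must not be forced against it, and the larger ring and the two bottles must be left alone.

Things in the scene. Friction and masses are not known exactly. Their poses are not given: they have to be found in the camera images.
- stand: Free-standing storage stand, about 1.6 kg, slides at a push of some 5 to 10 N. Grey base plate 160 (x) x 220 (y) x 12 mm; white upright panel (board 15 mm thick, 220 mm wide, 140 to 200 mm above the bench, on two posts), front face 52.5 mm to +x of the origin. Origin: centre of the base's underside; z up; the panel's hook side faces -x, towards the robot.
- hook (a joint): Hook's hinge, vertical axis. 0 = folded along the panel, arm along the stand's -y; 1.571 = at its stop, straight out along the stand's -x (opening turns the arm clockwise seen from above). Starts between 0 and 0.35. Stiff by dry friction of about 0.10 N m (1 to 1.5 N at the pin): stays where left, no spring or catch.
- hook_hinge (a point): Point on the hook's hinge axis at mid height of its flat steel arm, turning with the hook: x points along the arm to the pin, z up. The arm is a strap 6 mm thick, its top edge 7 mm above and its lower edge 10 mm below this point, reaching 91 mm from the axis. In the stand's frame the point is at (27.5, 45, 195) mm, 25 mm in front of the panel.
- hook_pin (a point): Middle of the free part of the round upright pin (10 mm diameter) at the arm's end, 86 mm from the hinge axis. The pin stands 24 mm above the arm's top edge (202 mm over the bench); this point is 12 mm above that edge, 12 mm below the pin's top. The pin can be pinched from above and turns between the pads. Axes as hook_hinge.
- hook_notch (a point): Bottom of the V notch (90 degrees, 10 mm deep, 20 mm wide at the top) in the arm's top edge just behind the pin, where a hung ring's 10 mm bar settles; 70 mm from the hinge axis, 192 mm over the bench. A bar seated there has its centre 7 mm above this point. Axes as hook_hinge.
- small_ring: Smaller support ring, bare steel, about 0.18 kg, lying flat: ring of 10 mm round bar, 44 mm inside and 64 mm outside diameter, on a square shank 12 x 12 mm, 88 mm long. Origin: on the underside at the shank's middle; x along the shank to the ring (its centre 69 mm away), z up as it lies. Centre of mass about 43 mm towards the ring.
- small_ring_eye (a point): Centre of the smaller ring's 44 mm opening, at mid thickness (5 mm above the underside); same axes as small_ring.
- large_ring: Larger support ring, to be left alone: same bar and shank, 80 mm inside and 100 mm outside diameter, centre of the ring 87 mm from the origin (middle of the shank's underside), x to the ring. The two rings lie side by side, either one on the left.
- amber_bottle: Amber bottle with blue cap, 72 mm diameter, 150 mm tall, bystander. Origin: centre of its underside, z up.
- white_bottle: White plastic bottle with black cap, 64 mm diameter, 130 mm tall, bystander. Origin: centre of its underside, z up.
Things that resemble listed ones, but are neither listed nor needed, are in the scene too. What is shaped like the small_ring but black or brown is not meant.

How it is judged:
By the outcome, as a careful person would: the job done as asked, in the order asked, and still so for the second after the job is handed in, with the robot touching nothing.
It also fails if it takes over 66 s, if anything falls off the work surface, if the arm or the gripper's body presses on something with over 40 N, if the wrist force passes 120 N, or if a joint passes its speed limit or range.

### The arm

A 6-joint arm with a two-finger parallel gripper is mounted at the origin on the work surface. World frame = base frame: x ahead of the robot, y to its left, z up, the work surface at z = 0. Lengths are in m, angles in rad, forces in N, time in s.
With the tool pointing down it reaches from about 0.35 to 0.975 m from the base axis. Payload 4.9 kg.
Tool frame: the origin (TCP) lies midway between the tips of the shut fingers; the grasp point (between the pads) lies manip.tcp_to_grasp behind it (manip.tcp_to_grasp is the distance from the TCP to the grasp point, in m); z points along the fingers, y is the line along which they close (so a half turn about z gives the same grasp; the last joint's range is limited). The gripper opens to 85 mm and grips with 20 to 120 N. Pads are 22 mm wide; open, the fingers measure 114 mm over their backs; the gripper's body (76 mm by 85 mm) begins 54 mm behind the grasp point. The pads swing forward as they close: fully open they stand 13 mm farther back than shut.
Start: joints at [1.196, 0.053, 1.613, -0, 1.476, -0.119], TCP at [0.158, 0.605, 0.231] pointing down, gripper open.
Joint ranges: [-3.01, 3.01], [-1.01, 2.22], [0.06, 2.58], [-1.02, 4.17], [0.09, 2.62], [-3.14, 3.14]. Speed limits (rad/s): [2.57, 2.57, 3.14, 3.14, 3.14, 3.14].

### API

Orientations are given as a unit quaternion [w, x, y, z].
In Python, from plant import manip, grab_frame, calibration, job_done gives the robot as it stands.
- The arm moves only by the tool send_rows, never from a script. Its argument "rows" is a list of rows, each an object of numbers: "x", "y", "z": the shift along the tool's x, y, z normalised to -1 to 1, where 1 is 15 cm; "wx", "wy", "wz": the turn, a rotation vector about the tool's x, y, z normalised to -1 to 1, where 1 is pi/4 rad; "hand": the opening, from -1 (shut) to 1 (fully open). In form: [{"x": .., "y": .., "z": .., "wx": .., "wy": .., "wz": .., "hand": ..}, ...]. A call has exactly 10 rows; each row shifts and turns the commanded pose from where the row before left it, along the tool's axes as they then stand; what a row does not reach is not made up. A row lasts 1/12 s, in which the tool goes at most 41.7 mm and 7.16 degrees, less where a joint would pass 70% of its speed; a pose out of reach is approached as far as the arm can. A call with a number of a shift or a turn outside -1 to 1 is refused whole. A call with a gripper value outside its range is refused whole. The fingers move at their own pace and stop on an object; the grip force is fixed at half the most. Time passes only in rows, so rows that do not move let the fingers close, or fill a call up. It gives the time, the measured TCP pose, the force, the opening and the grip force at its end, in the units of the state.
- manip.state(): the state, without advancing time (a new reading comes with each control period).
- grab_frame(name): name is "side" or "top" or "wrist"; returns the picture (420x560x3 uint8, blue, green, red); there is no depth.
- calibration(name): a dict with "camera_matrix" (3x3 intrinsics, pixels), "R" (3x3) and "t" (3): a world point X has camera coordinates R X + t. Camera axes: x right, y down, z forward; pixel columns grow to the right and rows downward; lengths in m; the calibration is good to about 2 mm. A picture is of the moment at which its call begins: read the wrist's pose just before it. calibration takes no time and is no camera call; for the wrist camera it gives the pose at the moment of the call.
- job_done(): hands the job in; it is judged then, once.
The state is a dict: "time": time; "joint_pos": joint angles; "joint_vel": joint speeds; "joint_efforts": joint torques, N m; "tool_pos": TCP position; "tool_rot": TCP orientation; "contact_force": force on the tool from outside, world axes, zero at the start; "ft_torque": the same for the moment, N m; "gripper_width": opening from 0.0 (shut) to 1.0 (fully open); "grasp_force": force on a finger pad.
Only numpy, scipy, OpenCV 4.12 (cv2) and the standard library are available. Lean on these libraries where they do the work, as an engineer would, in place of code of your own. Each camera call takes 0.05 s, during which the arm holds its last target. There are 200 camera calls.

## Working session

There is one attempt and no reset: what is moved stays moved. The work goes in short steps, Python scripts to look and compute and a tool call to move; the robot and the scene stay as the last step left them, time stands still between calls to the robot, and variables do not carry over. Pictures are saved under pics/ and viewed, at most 10 in all, crops included, and the job is handed in when it is done.

Besides the shell and the picture viewer there is one more tool, called after "Request:" by a JSON object that holds its "api" and its "payload". send_rows: Moves the arm, as the interface text tells. Scaled input: -1 to 1 covers 15 cm each way for a shift and pi/4 rad each way for a turn. Its arguments: {"type":"object","properties":{"rows":{"type":"array","items":{"type":"object","properties":{"x":{"type":"number","minimum":-1,"maximum":1},"y":{"type":"number","minimum":-1,"maximum":1},"z":{"type":"number","minimum":-1,"maximum":1},"wx":{"type":"number","minimum":-1,"maximum":1},"wy":{"type":"number","minimum":-1,"maximum":1},"wz":{"type":"number","minimum":-1,"maximum":1},"hand":{"type":"number"}}}}},"required":["rows"]}

```bash
ls; mkdir -p pics; python3 - <<'E'
from plant import manip, grab_frame, calibration
import cv2
print(manip.tcp_to_grasp, manip.state())
for n in ("top","side"):
    c=calibration(n); print(n,c)
    cv2.imwrite(f"pics/{n}0.png",grab_frame(n))
E
```

```text
pics
0.0187 {'time': 0.0, 'joint_pos': array([ 1.19598074e+00,  5.33629405e-02,  1.61431739e+00,  3.96211718e-05,
        1.47602082e+00, -1.19021044e-01]), 'joint_vel': array([ 0.00054173, -0.00056375, -0.00052415,  0.00086337, -0.00088982,
        0.00190763]), 'joint_efforts': array([-1.01253336e-03, -3.93684840e+01, -3.70175064e+01, -1.62149977e-04,
        6.94793242e-03,  7.90048603e-06]), 'tool_pos': array([0.15790034, 0.60406609, 0.23004529]), 'tool_rot': array([-2.76798385e-04,  1.27550680e-01,  9.91831494e-01, -1.01745608e-03]), 'contact_force': array([0.24209555, 0.05815921, 0.32286661]), 'ft_torque': array([-0.01484585,  0.05872547, -0.0211058 ]), 'grasp_force': 0.0, 'gripper_width': 1.0018768663057385}
top {'camera_matrix': array([[446.05489084,   0.        , 283.61787416],
       [  0.        , 446.05489084, 198.27784871],
       [  0.        ,   0.        ,   1.        ]]), 'R': array([[ 1.69150675e-03, -9.99984332e-01, -5.33619898e-03],
       [-9.84517788e-01, -7.29984016e-04, -1.75283175e-01],
       [ 1.75276534e-01,  5.55007549e-03, -9.84503597e-01]]), 't': array([-0.01907633,  0.56566136,  1.47656563])}
side {'camera_matrix': array([[532.60489197,   0.        , 279.84922384],
       [  0.        , 532.60489197, 208.20372271],
       [  0.        ,   0.        ,   1.        ]]), 'R': array([[ 0.74607784, -0.66567556, -0.01561761],
       [-0.50877087, -0.55477687, -0.65831211],
       [ 0.42955799,  0.49909786, -0.75258306]]), 't': array([-0.40623626,  0.35322129,  1.43889901])}
```

View pics/top0.png

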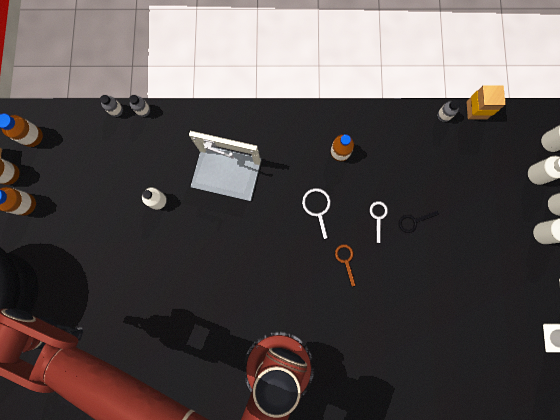

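View pics/side0.png

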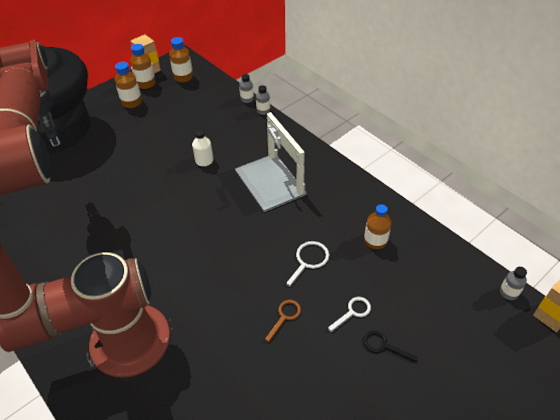

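```bash
cat > h.py <<'E'
import numpy as np, cv2
from plant import manip, grab_frame, calibration
def ray(n,uv,z,c=None):
    c=c or calibration(n); K,R,t=c["camera_matrix"],c["R"],c["t"]
    d=R.T@np.linalg.inv(K)@np.array([uv[0],uv[1],1.]); o=-R.T@t
    return o+d*(z-o[2])/d[2]
def proj(n,X,c=None):
    c=c or calibration(n); p=c["camera_matrix"]@(c["R"]@np.asarray(X,float)+c["t"]); return p[:2]/p[2]
E
python3 - <<'E'
from h import *
t=cv2.imread("pics/top0.png"); s=cv2.imread("pics/side0.png")
a=cv2.resize(t[120:210,180:270],None,fx=6,fy=6,interpolation=cv2.INTER_CUBIC)[:540,:400*1]
a=cv2.resize(t[125:205,185:265],(400,400),interpolation=cv2.INTER_CUBIC)
b=cv2.resize(s[110:215,230:310],(400,525),interpolation=cv2.INTER_CUBIC)
o=np.zeros((600,800,3),np.uint8); o[:400,:400]=a; o[:525,400:]=b
o[400:600,:400]=cv2.resize(t[180:260,300:460],(400,200),interpolation=cv2.INTER_CUBIC)
cv2.imwrite("pics/crop1.png",o)
# ring
for n,im,(x0,y0,x1,y1) in (("top",t,(360,195,395,250)),("side",s,(325,290,375,335)),):
    g=cv2.cvtColor(im,cv2.COLOR_BGR2GRAY); m=np.zeros_like(g); m[y0:y1,x0:x1]=(g[y0:y1,x0:x1]>110)*255
    cs,h=cv2.findContours(m,cv2.RETR_CCOMP,cv2.CHAIN_APPROX_NONE)
    for c,hh in zip(cs,h[0]):
        if cv2.contourArea(c)<20: continue
        P=np.array([ray(n,p[0],0.006)[:2] for p in c])
        if hh[3]>=0:
            e=cv2.fitEllipse(c); print(n,"eye",ray(n,e[0],0.005),e)
        else: print(n,"rect",cv2.minAreaRect((P*1000).astype(np.float32)))
# base plate
hsv=cv2.cvtColor(t,cv2.COLOR_BGR2HSV)
print(t[180,225],t[140,215],hsv[180,225])
E
```

```text
top rect ((492.103759765625, -349.1883544921875), (59.453311920166016, 144.2854461669922), 88.1546630859375)
top eye [ 0.5326807  -0.34919375  0.005     ] ((378.0716857910156, 209.8656768798828), (12.968095779418945, 13.652853012084961), 103.95082092285156)
side rect ((490.7384338378906, -339.2886047363281), (62.79815673828125, 142.64468383789062), 75.99999237060547)
side eye [ 0.52963468 -0.34909674  0.005     ] ((359.0091857910156, 306.2996826171875), (13.411946296691895, 16.505733489990234), 105.58369445800781)
[197 189 183] [255 255 255] [107  18 197]
```

View pics/crop1.png

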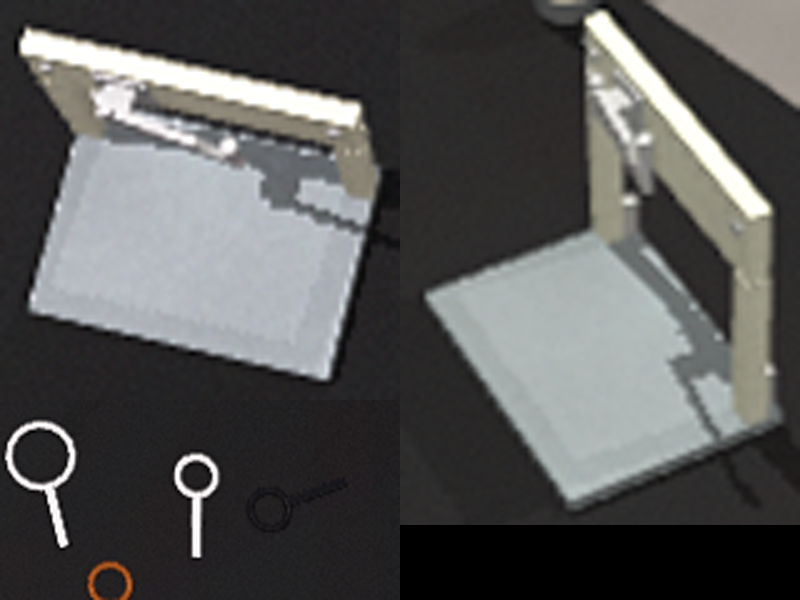

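The crops show the stand turned a little clockwise. The hook is nearly folded, with the pin top at about top px (231,154) and side px (279,138).

Things that could be taken for the small ring:
- White large ring, (316,203)
- White small ring, (378,211)
- Orange-brown lookalike, (344,253)
- Black lookalike, (408,223)

I choose the one at (378,211): it is bare steel and its eye measures about 44 mm.

```bash
python3 - <<'E'
from h import *
f=lambda u,v:(185+u/5-.4,125+v/5-.4); g=lambda u,v:(230+(u-400)/5-.4,110+v/5-.4)
P=lambda *a:np.round(ray(*a)*1000,1)
print("base FL,FR",P("top",f(30,310),.012),P("top",f(330,381),.012))
print("side base FL, FR",P("side",g(426,295),.012),P("side",g(572,500),.012),"BR",P("side",g(782,418),.012))
print("panel top bl br fl fr",*[P("top",f(*q),.2) for q in((26,30),(360,103),(22,50),(357,125))])
print("side panel fl, fr",P("side",g(588,28),.2),P("side",g(758,218),.2),"back",P("side",g(603,12),.2),P("side",g(772,210),.2))
print("pin top",P("top",f(229,143),.226),P("side",g(645,136),.226))
print("shank end",P("top",(378,242),.006), P("side",(332,329),.006))
E
```

```text
base FL,FR [614.  310.2  12. ] [563.4  97.6  12. ]
side base FL, FR [611.4 309.3  12. ] [563.3  97.7  12. ] BR [712.9  58.3  12. ]
panel top bl br fl fr [756.6 278.5 200. ] [708.6  66.1 200. ] [743.4 280.5 200. ] [694.3  67.8 200. ]
side panel fl, fr [736.1 272.1 200. ] [693.4  64.7 200. ] back [754.1 277.9 200. ] [704.6  64.2 200. ]
pin top [675.2 144.7 226. ] [673.4 144.9 226. ]
shank end [ 420.2 -344.8    6. ] [ 423.2 -348.2    6. ]
```

Request:
{"api": "send_rows", "payload": {"rows": [{"x":-0.205,"y":-0.105,"z":-0.02,"hand":-0.4},{"x":-0.205,"y":-0.105,"z":-0.02,"hand":-0.4},{"x":-0.205,"y":-0.105,"z":-0.02,"hand":-0.4},{"x":-0.205,"y":-0.105,"z":-0.02,"hand":-0.4},{"x":-0.205,"y":-0.105,"z":-0.02,"hand":-0.4},{"x":-0.205,"y":-0.105,"z":-0.02,"hand":-0.4},{"x":-0.205,"y":-0.105,"z":-0.02,"hand":-0.4},{"x":-0.205,"y":-0.105,"z":-0.02,"hand":-0.4},{"x":-0.205,"y":-0.105,"z":-0.02,"hand":-0.4},{"x":-0.205,"y":-0.105,"z":-0.02,"hand":-0.4}]}}

```text
invalid input at $.rows[0]: expected keys x, y, z, wx, wy, wz, hand
```

Request:
{"api": "send_rows", "payload": {"rows": [{"x":-0.205,"y":-0.105,"z":-0.02,"hand":-0.4},{"x":-0.205,"y":-0.105,"z":-0.02,"hand":-0.4},{"x":-0.205,"y":-0.105,"z":-0.02,"hand":-0.4},{"x":-0.205,"y":-0.105,"z":-0.02,"hand":-0.4},{"x":-0.205,"y":-0.105,"z":-0.02,"hand":-0.4},{"x":-0.205,"y":-0.105,"z":-0.02,"hand":-0.4},{"x":-0.205,"y":-0.105,"z":-0.02,"hand":-0.4},{"x":-0.205,"y":-0.105,"z":-0.02,"hand":-0.4},{"x":-0.205,"y":-0.105,"z":-0.02,"hand":-0.4},{"x":-0.205,"y":-0.105,"z":-0.02,"hand":-0.4}]}}

```text
invalid input at $.rows[0]: expected keys x, y, z, wx, wy, wz, hand
```

Request:
{"api": "send_rows", "payload": {"rows": [{"wz":-0.15,"hand":-0.4},{"wz":-0.15,"hand":-0.4},{"wz":-0.15,"hand":-0.4},{"wz":-0.15,"hand":-0.4},{"wz":-0.15,"hand":-0.4},{"wz":-0.15,"hand":-0.4},{"wz":-0.15,"hand":-0.4},{"wz":-0.15,"hand":-0.4},{"wz":-0.15,"hand":-0.4},{"wz":-0.15,"hand":-0.4}]}}

```text
invalid input at $.rows[0]: expected keys x, y, z, wx, wy, wz, hand
```

All keys are needed in every row.

Request:
{"api": "send_rows", "payload": {"rows": [{"x":-0.205,"y":-0.105,"z":-0.02,"wx":0,"wy":0,"wz":0,"hand":-0.4},{"x":-0.205,"y":-0.105,"z":-0.02,"wx":0,"wy":0,"wz":0,"hand":-0.4},{"x":-0.205,"y":-0.105,"z":-0.02,"wx":0,"wy":0,"wz":0,"hand":-0.4},{"x":-0.205,"y":-0.105,"z":-0.02,"wx":0,"wy":0,"wz":0,"hand":-0.4},{"x":-0.205,"y":-0.105,"z":-0.02,"wx":0,"wy":0,"wz":0,"hand":-0.4},{"x":-0.205,"y":-0.105,"z":-0.02,"wx":0,"wy":0,"wz":0,"hand":-0.4},{"x":-0.205,"y":-0.105,"z":-0.02,"wx":0,"wy":0,"wz":0,"hand":-0.4},{"x":-0.205,"y":-0.105,"z":-0.02,"wx":0,"wy":0,"wz":0,"hand":-0.4},{"x":-0.205,"y":-0.105,"z":-0.02,"wx":0,"wy":0,"wz":0,"hand":-0.4},{"x":-0.205,"y":-0.105,"z":-0.02,"wx":0,"wy":0,"wz":0,"hand":-0.4}]}}

```text
time: 0.93
tool_pos: [0.4165, 0.373, 0.2609]
tool_rot: [-0.0, 0.128, 0.992, -0.0]
contact_force: [0.3, 0.8, 0.8]
gripper_width: 0.299
grasp_force: 0.0
```

Request:
{"api": "send_rows", "payload": {"rows": [{"x":-0.205,"y":-0.105,"z":-0.02,"wx":0,"wy":0,"wz":0,"hand":-0.4},{"x":-0.205,"y":-0.105,"z":-0.02,"wx":0,"wy":0,"wz":0,"hand":-0.4},{"x":-0.205,"y":-0.105,"z":-0.02,"wx":0,"wy":0,"wz":0,"hand":-0.4},{"x":-0.205,"y":-0.105,"z":-0.02,"wx":0,"wy":0,"wz":0,"hand":-0.4},{"x":-0.205,"y":-0.105,"z":-0.02,"wx":0,"wy":0,"wz":0,"hand":-0.4},{"x":-0.205,"y":-0.105,"z":-0.02,"wx":0,"wy":0,"wz":0,"hand":-0.4},{"x":-0.205,"y":-0.105,"z":-0.02,"wx":0,"wy":0,"wz":0,"hand":-0.4},{"x":-0.205,"y":-0.105,"z":-0.02,"wx":0,"wy":0,"wz":0,"hand":-0.4},{"x":-0.205,"y":-0.105,"z":-0.02,"wx":0,"wy":0,"wz":0,"hand":-0.4},{"x":-0.205,"y":-0.105,"z":-0.02,"wx":0,"wy":0,"wz":0,"hand":-0.4}]}}

```text
time: 1.77
tool_pos: [0.6743, 0.1429, 0.2907]
tool_rot: [-0.001, 0.128, 0.992, -0.0]
contact_force: [0.1, 0.6, 0.0]
gripper_width: 0.299
grasp_force: 0.0
```

Request:
{"api": "send_rows", "payload": {"rows": [{"x":0,"y":0,"z":0,"wx":0,"wy":0,"wz":-0.15,"hand":-0.4},{"x":0,"y":0,"z":0,"wx":0,"wy":0,"wz":-0.15,"hand":-0.4},{"x":0,"y":0,"z":0,"wx":0,"wy":0,"wz":-0.15,"hand":-0.4},{"x":0,"y":0,"z":0,"wx":0,"wy":0,"wz":-0.15,"hand":-0.4},{"x":0,"y":0,"z":0,"wx":0,"wy":0,"wz":-0.15,"hand":-0.4},{"x":0,"y":0,"z":0,"wx":0,"wy":0,"wz":-0.15,"hand":-0.4},{"x":0,"y":0,"z":0,"wx":0,"wy":0,"wz":-0.15,"hand":-0.4},{"x":0,"y":0,"z":0,"wx":0,"wy":0,"wz":-0.15,"hand":-0.4},{"x":0,"y":0,"z":0,"wx":0,"wy":0,"wz":-0.15,"hand":-0.4},{"x":0,"y":0,"z":0,"wx":0,"wy":0,"wz":-0.15,"hand":-0.4}]}}

```text
time: 2.6
tool_pos: [0.6731, 0.1443, 0.2904]
tool_rot: [-0.001, -0.448, 0.894, 0.0]
contact_force: [-0.7, -0.7, -0.2]
gripper_width: 0.297
grasp_force: 0.0
```

Request:
{"api": "send_rows", "payload": {"rows": [{"x":0,"y":0,"z":0,"wx":0,"wy":0,"wz":-0.12,"hand":-0.4},{"x":0,"y":0,"z":0,"wx":0,"wy":0,"wz":-0.12,"hand":-0.4},{"x":0,"y":0,"z":0,"wx":0,"wy":0,"wz":-0.12,"hand":-0.4},{"x":0,"y":0,"z":0.1,"wx":0,"wy":0,"wz":0,"hand":-0.4},{"x":0,"y":0,"z":0.1,"wx":0,"wy":0,"wz":0,"hand":-0.4},{"x":0,"y":0,"z":0.1,"wx":0,"wy":0,"wz":0,"hand":-0.4},{"x":0,"y":0,"z":0,"wx":0,"wy":0,"wz":0,"hand":-0.4},{"x":0,"y":0,"z":0,"wx":0,"wy":0,"wz":0,"hand":-0.4},{"x":0,"y":0,"z":0,"wx":0,"wy":0,"wz":0,"hand":-0.4},{"x":0,"y":0,"z":0,"wx":0,"wy":0,"wz":0,"hand":-0.4}]}}

```text
time: 3.43
tool_pos: [0.6738, 0.1443, 0.2472]
tool_rot: [0.001, -0.567, 0.824, -0.0]
contact_force: [0.1, 0.0, -0.1]
gripper_width: 0.304
grasp_force: 0.0
```

```bash
python3 - <<'E'
from h import *
print(calibration("wrist")); print(manip.state()["tool_pos"], manip.state()["joint_pos"])
print(proj("wrist",[.674,.145,.226]),proj("wrist",manip.state()["tool_pos"]))
cv2.imwrite("pics/w1.png",grab_frame("wrist"))
E
```

```text
{'camera_matrix': array([[363.54375586,   0.        , 278.81914127],
       [  0.        , 363.54375586, 208.09901311],
       [  0.        ,   0.        ,   1.        ]]), 'R': array([[-9.33020666e-01,  3.59822292e-01, -5.96123662e-04],
       [ 3.41370602e-01,  8.85696652e-01,  3.14654655e-01],
       [ 1.13747744e-01,  2.93375796e-01, -9.49206033e-01]]), 't': array([ 0.57734862, -0.40390421,  0.27628846])}
[0.67383405 0.14433229 0.24717642] [ 1.03132868e-01  1.91584659e-01  1.43560231e+00 -2.12329067e-05
  1.51303544e+00 -2.67236747e+00]
[279.88822903 259.76105451] [279.80155839 279.9053487 ]
```

View pics/w1.png

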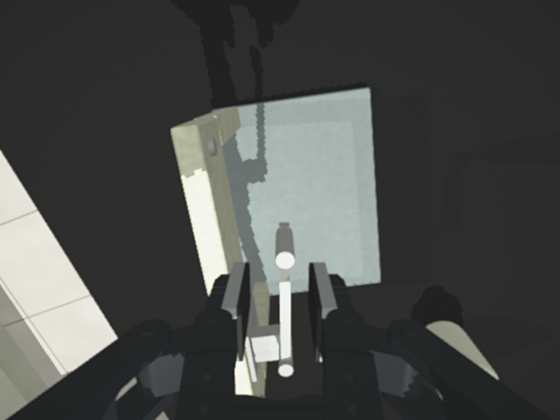

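The wrist view shows the pin top at (285,260), between the fingers and about 3 mm towards tool +y. The arm runs straight down the image to the hinge at (286,370). Next I lower around the pin and approach contact.

Request:
{"api": "send_rows", "payload": {"rows": [{"x":0,"y":0.02,"z":0,"wx":0,"wy":0,"wz":0,"hand":-0.4},{"x":0,"y":0,"z":0.06,"wx":0,"wy":0,"wz":0,"hand":-0.4},{"x":0,"y":0,"z":0.06,"wx":0,"wy":0,"wz":0,"hand":-0.4},{"x":0,"y":0,"z":0.06,"wx":0,"wy":0,"wz":0,"hand":-0.4},{"x":0,"y":0,"z":0.06,"wx":0,"wy":0,"wz":0,"hand":-0.4},{"x":0,"y":0,"z":0,"wx":0,"wy":0,"wz":0,"hand":-0.4},{"x":0,"y":0.015,"z":0,"wx":0,"wy":0,"wz":0,"hand":-0.4},{"x":0,"y":0.015,"z":0,"wx":0,"wy":0,"wz":0,"hand":-0.4},{"x":0,"y":0.015,"z":0,"wx":0,"wy":0,"wz":0,"hand":-0.4},{"x":0,"y":0,"z":0,"wx":0,"wy":0,"wz":0,"hand":-0.4}]}}

```text
time: 4.32
tool_pos: [0.6643, 0.1481, 0.2112]
tool_rot: [0.001, -0.567, 0.824, -0.0]
contact_force: [-0.9, 0.4, -0.6]
gripper_width: 0.303
grasp_force: 0.0
```

Request:
{"api": "send_rows", "payload": {"rows": [{"x":-0.005,"y":0.04,"z":0,"wx":0,"wy":0,"wz":0.089,"hand":-0.4},{"x":-0.005,"y":0.04,"z":0,"wx":0,"wy":0,"wz":0.089,"hand":-0.4},{"x":-0.005,"y":0.04,"z":0,"wx":0,"wy":0,"wz":0.089,"hand":-0.4},{"x":-0.005,"y":0.04,"z":0,"wx":0,"wy":0,"wz":0.089,"hand":-0.4},{"x":-0.005,"y":0.04,"z":0,"wx":0,"wy":0,"wz":0.089,"hand":-0.4},{"x":-0.005,"y":0.04,"z":0,"wx":0,"wy":0,"wz":0.089,"hand":-0.4},{"x":-0.005,"y":0.04,"z":0,"wx":0,"wy":0,"wz":0.089,"hand":-0.4},{"x":-0.005,"y":0.04,"z":0,"wx":0,"wy":0,"wz":0.089,"hand":-0.4},{"x":-0.005,"y":0.04,"z":0,"wx":0,"wy":0,"wz":0.089,"hand":-0.4},{"x":-0.005,"y":0.04,"z":0,"wx":0,"wy":0,"wz":0.089,"hand":-0.4}]}}

```text
time: 5.15
tool_pos: [0.6233, 0.1901, 0.2111]
tool_rot: [0.0, -0.249, 0.969, -0.001]
contact_force: [0.2, -2.5, -0.3]
gripper_width: 0.299
grasp_force: 0.7
```

Request:
{"api": "send_rows", "payload": {"rows": [{"x":-0.005,"y":0.04,"z":0,"wx":0,"wy":0,"wz":0.089,"hand":-0.4},{"x":-0.005,"y":0.04,"z":0,"wx":0,"wy":0,"wz":0.089,"hand":-0.4},{"x":-0.005,"y":0.04,"z":0,"wx":0,"wy":0,"wz":0.089,"hand":-0.4},{"x":-0.005,"y":0.04,"z":0,"wx":0,"wy":0,"wz":0.089,"hand":-0.4},{"x":-0.005,"y":0.04,"z":0,"wx":0,"wy":0,"wz":0.089,"hand":-0.4},{"x":-0.005,"y":0.04,"z":0,"wx":0,"wy":0,"wz":0.089,"hand":-0.4},{"x":-0.005,"y":0.04,"z":0,"wx":0,"wy":0,"wz":0.089,"hand":-0.4},{"x":-0.005,"y":0.04,"z":0,"wx":0,"wy":0,"wz":0.089,"hand":-0.4},{"x":0,"y":0,"z":0,"wx":0,"wy":0,"wz":0,"hand":-0.4},{"x":0,"y":0,"z":0,"wx":0,"wy":0,"wz":0,"hand":-0.4}]}}

```text
time: 5.98
tool_pos: [0.6169, 0.238, 0.2108]
tool_rot: [0.0, 0.025, 1.0, 0.0]
contact_force: [0.6, -0.0, -0.3]
gripper_width: 0.302
grasp_force: 0.0
```

```bash
python3 - <<'E'
from h import *
s=manip.state(); print(s["tool_pos"],s["contact_force"])
cv2.imwrite("pics/w2.png",grab_frame("wrist"))
hinge=np.array([.7039,.2236]);ux=np.array([.974,-.225])
print("pin at stop",hinge-.086*ux, proj("wrist",[*(hinge-.086*ux),.226]),proj("wrist",[*hinge,.202]))
E
```

```text
[0.61687474 0.23801485 0.21083115] [ 0.56157243 -0.02601074 -0.34416241]
pin at stop [0.620136 0.24295 ] [292.06866272 305.19093571] [261.26056153 415.4785746 ]
```

View pics/w2.png

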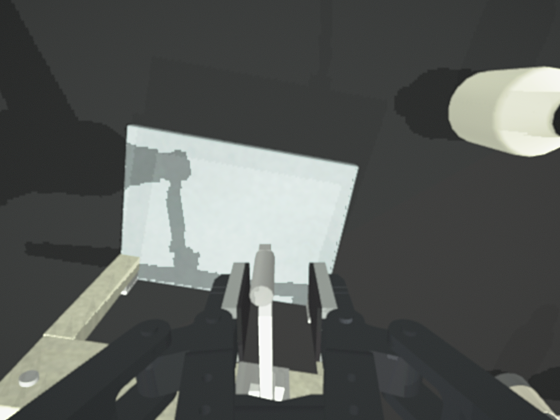

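Request:
{"api": "send_rows", "payload": {"rows": [{"x":-0.001,"y":0.01,"z":0,"wx":0,"wy":0,"wz":0.022,"hand":-0.4},{"x":-0.001,"y":0.01,"z":0,"wx":0,"wy":0,"wz":0.022,"hand":-0.4},{"x":-0.001,"y":0.01,"z":0,"wx":0,"wy":0,"wz":0.022,"hand":-0.4},{"x":-0.001,"y":0.01,"z":0,"wx":0,"wy":0,"wz":0.022,"hand":-0.4},{"x":-0.001,"y":0.01,"z":0,"wx":0,"wy":0,"wz":0.022,"hand":-0.4},{"x":-0.001,"y":0.01,"z":0,"wx":0,"wy":0,"wz":0.022,"hand":-0.4},{"x":-0.001,"y":0.01,"z":0,"wx":0,"wy":0,"wz":0.022,"hand":-0.4},{"x":-0.001,"y":0.01,"z":0,"wx":0,"wy":0,"wz":0.022,"hand":-0.4},{"x":0,"y":0,"z":0,"wx":0,"wy":0,"wz":0,"hand":-0.4},{"x":0,"y":0,"z":0,"wx":0,"wy":0,"wz":0,"hand":-0.4}]}}

```text
time: 6.87
tool_pos: [0.6192, 0.2499, 0.2101]
tool_rot: [-0.0, 0.095, 0.995, 0.0]
contact_force: [0.3, -0.3, -0.6]
gripper_width: 0.301
grasp_force: 0.0
```

```bash
python3 - <<'E'
from h import *
s=manip.state(); print(s["tool_pos"],s["contact_force"],s["grasp_force"])
im=grab_frame("wrist"); cv2.imwrite("pics/w3.png",im)
hsv=cv2.cvtColor(im,cv2.COLOR_BGR2HSV); g=hsv[...,2]
# pin top: bright low-sat blob near TCP; print rows
for v in range(280,330,4): print(v,g[v,245:300:2])
E
```

```text
[0.61923068 0.24989377 0.21013778] [ 0.3289355  -0.25376135 -0.55435315] 0.0
280 [ 45  39  86 166 168 166 162 157 152 148 145 140 136 136 223 230 225 233
 232 231 231 230 216 215 216 190 224 220]
284 [ 44  37 128 167 166 164 160 156 151 146 143 140 136 132 152 156 156 155
 156 156 155 157 157 159 158 156 156 156]
288 [ 41  55 149 169 189 205 211 212 211 196 179 145 134 133 157 160 161 160
 159 157 157 159 159 158 159 159 160 159]
292 [ 40  79 196 219 216 214 213 214 214 214 214 214 193 136 155 159 160 159
 159 158 160 160 157 156 155 155 155 158]
296 [ 39 119 214 216 214 215 216 216 215 215 215 215 216 186 205 225 232 232
 232 235 222 229 230 229 231 232 229 162]
300 [ 38  55 172 218 216 216 217 217 217 216 216 217 211 161 157 175 188 191
 195 201 204 205 208 211 211 211 210 148]
304 [ 43  39  62 160 214 221 219 218 218 217 215 220 228 105  60  63  63  63
  63  63  63  63  63  62  64  63  63  63]
308 [ 41  40  47  62  60  62 196 239 239 240 240 241 234 104  62  63  63  63
  62  63  63  64  63  64  64  63  63  63]
312 [ 40  42  54  63  63  56 197 242 240 240 240 241 234 103  61  63  63  64
  63  64  63  64  63  63  63  63  63  64]
316 [ 40  41  58  64  63  55 200 243 241 241 241 242 236 117  60  63  63  63
  64  64  63  64  64  63  64  64  63  63]
320 [ 41  43  61  63  63  54 236 248 247 247 247 247 251 122  59  64  64  64
  62  64  63  63  63  63  63  63  64  64]
324 [ 41  48  63  64  63  55 206 249 247 247 247 247 253 129  59  63  63  63
  64  63  63  64  64  63  63  64  64  63]
328 [ 41  55  63  63  63  56 201 249 247 247 247 247 252 136  59  62  63  64
  63  63  62  63  64  63  63  63  63  63]
```

Request:
{"api": "send_rows", "payload": {"rows": [{"x":0,"y":0.005,"z":0,"wx":0,"wy":0,"wz":0.011,"hand":-0.4},{"x":0,"y":0.005,"z":0,"wx":0,"wy":0,"wz":0.011,"hand":-0.4},{"x":0,"y":0.005,"z":0,"wx":0,"wy":0,"wz":0.011,"hand":-0.4},{"x":0,"y":0.005,"z":0,"wx":0,"wy":0,"wz":0.011,"hand":-0.4},{"x":0,"y":0,"z":0,"wx":0,"wy":0,"wz":0,"hand":-0.4},{"x":0,"y":0,"z":0,"wx":0,"wy":0,"wz":0,"hand":-0.4},{"x":0,"y":0,"z":0,"wx":0,"wy":0,"wz":0,"hand":-0.4},{"x":0,"y":0,"z":0,"wx":0,"wy":0,"wz":0,"hand":-0.4},{"x":0,"y":0,"z":0,"wx":0,"wy":0,"wz":0,"hand":-0.4},{"x":0,"y":0,"z":0,"wx":0,"wy":0,"wz":0,"hand":-0.4}]}}

```text
time: 7.75
tool_pos: [0.6198, 0.2525, 0.2103]
tool_rot: [-0.0, 0.113, 0.994, 0.0]
contact_force: [0.2, -1.8, -0.9]
gripper_width: 0.296
grasp_force: 0.3
```

```bash
cat > pin.py <<'E'
from h import *
s=manip.state(); print(s["tool_pos"],s["contact_force"],s["grasp_force"])
c=calibration("wrist"); im=grab_frame("wrist"); cv2.imwrite("pics/w4.png",im)
# pin top = 10 mm disc at z .226 next to the left pad
g=im.min(2); m=np.zeros_like(g); m[284:306,246:300]=((g[284:306,246:300]>195))*255
P=[]
cs,_=cv2.findContours(m,cv2.RETR_EXTERNAL,cv2.CHAIN_APPROX_NONE)
for q in cs:
    if cv2.contourArea(q)>150: e=cv2.boundingRect(q); print(e); uv=(e[0]+e[2]/2-.5,e[1]+8); p=ray("wrist",uv,.226,c); print("pin",p); d=p[:2]-[.7039,.2236]; print("len",np.hypot(*d),"ang",np.degrees(np.arctan2(*d[::-1])))
E
python3 pin.py
```

```text
[0.61978564 0.25254518 0.21026127] [ 0.23209063 -1.82455495 -0.90265122] 0.34892482683062553
(249, 288, 51, 18)
pin [0.6178307 0.251035  0.226    ]
len 0.09033606280026224 ang 162.32007257166848
```

Request:
{"api": "send_rows", "payload": {"rows": [{"x":0,"y":0.004,"z":0,"wx":0,"wy":0,"wz":0.01,"hand":-0.4},{"x":0,"y":0.004,"z":0,"wx":0,"wy":0,"wz":0.01,"hand":-0.4},{"x":0,"y":0,"z":0,"wx":0,"wy":0,"wz":0,"hand":-0.4},{"x":0,"y":0,"z":0,"wx":0,"wy":0,"wz":0,"hand":-0.4},{"x":0,"y":0,"z":0,"wx":0,"wy":0,"wz":0,"hand":-0.4},{"x":0,"y":0,"z":0,"wx":0,"wy":0,"wz":0,"hand":-0.4},{"x":0,"y":0,"z":0,"wx":0,"wy":0,"wz":0,"hand":-0.4},{"x":0,"y":0,"z":0,"wx":0,"wy":0,"wz":0,"hand":-0.4},{"x":0,"y":0,"z":0,"wx":0,"wy":0,"wz":0,"hand":-0.4},{"x":0,"y":0,"z":0,"wx":0,"wy":0,"wz":0,"hand":-0.4}]}}

```text
time: 8.63
tool_pos: [0.6201, 0.2537, 0.2103]
tool_rot: [0.0, 0.121, 0.993, 0.0]
contact_force: [0.8, -0.3, -1.1]
gripper_width: 0.303
grasp_force: 0.4
```

```bash
python3 - <<'E'
from h import *
s=manip.state(); print(s["tool_pos"],s["contact_force"],s["grasp_force"],s["gripper_width"])
c=calibration("wrist"); g=grab_frame("wrist").min(2)
print([g[v,246:280:1].tolist() for v in (292,296)])
print([g[v,250:290:1].tolist() for v in (330,370)])
for uv in((260,296),(264,330),(264,370)): print(uv,ray("wrist",uv,.226,c),ray("wrist",uv,.202,c))
E
```

```text
[0.62013903 0.25370453 0.21032252] [ 0.76836092 -0.25790123 -1.11613326] 0.36805300042033195 0.30280222691317205
[[37, 79, 147, 187, 205, 211, 211, 209, 207, 206, 205, 206, 207, 207, 208, 207, 207, 207, 207, 207, 206, 203, 192, 167, 138, 130, 140, 147, 148, 147, 148, 147, 147, 147], [61, 121, 176, 204, 211, 209, 207, 207, 207, 207, 207, 208, 209, 209, 209, 209, 208, 207, 207, 207, 207, 208, 209, 206, 188, 164, 173, 188, 191, 189, 194, 212, 222, 222]]
[[63, 62, 62, 61, 61, 57, 67, 163, 253, 250, 247, 247, 247, 247, 247, 247, 247, 247, 248, 251, 240, 152, 79, 60, 60, 63, 62, 61, 61, 63, 63, 63, 62, 62, 61, 63, 62, 63, 62, 62], [145, 144, 141, 141, 141, 140, 139, 136, 158, 229, 249, 247, 247, 246, 246, 246, 246, 246, 246, 247, 250, 236, 173, 149, 147, 149, 148, 149, 149, 150, 152, 152, 152, 153, 151, 147, 146, 145, 146, 146]]
(260, 296) [0.61683313 0.24679011 0.226     ] [0.63098559 0.24178858 0.202     ]
(264, 330) [0.63278933 0.2442589  0.226     ] [0.64996021 0.23877854 0.202     ]
(264, 370) [0.6525559 0.2390764 0.226    ] [0.673466   0.23261567 0.202     ]
```

Request:
{"api": "send_rows", "payload": {"rows": [{"x":0,"y":0.004,"z":0,"wx":0,"wy":0,"wz":0,"hand":-0.4},{"x":0,"y":0,"z":0,"wx":0,"wy":0,"wz":0,"hand":-0.4},{"x":0,"y":0.004,"z":0,"wx":0,"wy":0,"wz":0,"hand":-0.4},{"x":0,"y":0,"z":0,"wx":0,"wy":0,"wz":0,"hand":-0.4},{"x":0,"y":0.004,"z":0,"wx":0,"wy":0,"wz":0,"hand":-0.4},{"x":0,"y":0,"z":0,"wx":0,"wy":0,"wz":0,"hand":-0.4},{"x":0,"y":0,"z":0,"wx":0,"wy":0,"wz":0,"hand":-0.4},{"x":0,"y":0,"z":0,"wx":0,"wy":0,"wz":0,"hand":-0.4},{"x":0,"y":0,"z":0,"wx":0,"wy":0,"wz":0,"hand":-0.4},{"x":0,"y":0,"z":0,"wx":0,"wy":0,"wz":0,"hand":-0.4}]}}

```text
time: 9.52
tool_pos: [0.6204, 0.2546, 0.2102]
tool_rot: [-0.0, 0.121, 0.993, -0.001]
contact_force: [-2.0, -4.9, 0.1]
gripper_width: 0.299
grasp_force: 2.6
```

Request:
{"api": "send_rows", "payload": {"rows": [{"x":0,"y":-0.02,"z":0,"wx":0,"wy":0,"wz":0,"hand":-0.4},{"x":0,"y":-0.022,"z":0,"wx":0,"wy":0,"wz":0,"hand":-0.4},{"x":0,"y":0,"z":0,"wx":0,"wy":0,"wz":0,"hand":-0.4},{"x":0,"y":0,"z":-0.1,"wx":0,"wy":0,"wz":0,"hand":-0.4},{"x":0,"y":0,"z":-0.1,"wx":0,"wy":0,"wz":0,"hand":-0.4},{"x":0,"y":0,"z":-0.2,"wx":0,"wy":0,"wz":0,"hand":-0.4},{"x":0,"y":0,"z":-0.2,"wx":0,"wy":0,"wz":0,"hand":-0.4},{"x":0,"y":-0.2,"z":0,"wx":0,"wy":0,"wz":0,"hand":0.2},{"x":0,"y":-0.2,"z":0,"wx":0,"wy":0,"wz":0,"hand":0.2},{"x":0,"y":-0.2,"z":0,"wx":0,"wy":0,"wz":0,"hand":0.2}]}}

```text
time: 10.35
tool_pos: [0.5981, 0.1618, 0.3042]
tool_rot: [0.003, 0.12, 0.993, 0.001]
contact_force: [0.3, -0.7, -0.4]
gripper_width: 0.603
grasp_force: 0.0
```

Request:
{"api": "send_rows", "payload": {"rows": [{"x":0,"y":-0.2,"z":0,"wx":0,"wy":0,"wz":0,"hand":0.2},{"x":0,"y":-0.2,"z":0,"wx":0,"wy":0,"wz":0,"hand":0.2},{"x":0,"y":-0.2,"z":0,"wx":0,"wy":0,"wz":0,"hand":0.2},{"x":0,"y":-0.2,"z":0,"wx":0,"wy":0,"wz":0,"hand":0.2},{"x":0,"y":-0.2,"z":0,"wx":0,"wy":0,"wz":0,"hand":0.2},{"x":0,"y":-0.2,"z":0,"wx":0,"wy":0,"wz":0,"hand":0.2},{"x":0,"y":-0.2,"z":0,"wx":0,"wy":0,"wz":0,"hand":0.2},{"x":0,"y":-0.2,"z":0,"wx":0,"wy":0,"wz":0,"hand":0.2},{"x":0,"y":-0.2,"z":0,"wx":0,"wy":0,"wz":0,"hand":0.2},{"x":0,"y":-0.2,"z":0,"wx":0,"wy":0,"wz":0,"hand":0.2}]}}

```text
time: 11.18
tool_pos: [0.5259, -0.1307, 0.3032]
tool_rot: [0.002, 0.12, 0.993, -0.0]
contact_force: [0.8, 0.0, -0.1]
gripper_width: 0.6
grasp_force: 0.0
```

Request:
{"api": "send_rows", "payload": {"rows": [{"x":0,"y":-0.2,"z":0,"wx":0,"wy":0,"wz":0,"hand":0.2},{"x":0,"y":-0.2,"z":0,"wx":0,"wy":0,"wz":0,"hand":0.2},{"x":0,"y":-0.2,"z":0.05,"wx":0,"wy":0,"wz":0,"hand":0.2},{"x":0,"y":-0.2,"z":0.1,"wx":0,"wy":0,"wz":0,"hand":0.2},{"x":0,"y":-0.2,"z":0.1,"wx":0,"wy":0,"wz":0,"hand":0.2},{"x":0,"y":-0.2,"z":0.15,"wx":0,"wy":0,"wz":0,"hand":0.2},{"x":0,"y":-0.2,"z":0.15,"wx":0,"wy":0,"wz":0,"hand":0.2},{"x":0,"y":0,"z":0.15,"wx":0,"wy":0,"wz":-0.14,"hand":0.2},{"x":0,"y":0,"z":0,"wx":0,"wy":0,"wz":-0.136,"hand":0.2},{"x":0,"y":0,"z":0,"wx":0,"wy":0,"wz":0,"hand":0.2}]}}

```text
time: 12.02
tool_pos: [0.4752, -0.3336, 0.1953]
tool_rot: [-0.0, 0.012, 1.0, 0.0]
contact_force: [0.0, -0.2, 1.0]
gripper_width: 0.601
grasp_force: 0.0
```

```bash
python3 - <<'E'
from h import *
s=manip.state(); print(s["tool_pos"],s["tool_rot"],s["contact_force"])
c=calibration("wrist"); im=grab_frame("wrist")
t=grab_frame("top"); cv2.imwrite("pics/top1.png",t)
o=np.zeros((420,800,3),np.uint8); o[:,:400]=im[:,80:480]; o[:400,400:]=cv2.resize(t[125:205,185:265],(400,400),interpolation=cv2.INTER_CUBIC)
cv2.imwrite("pics/crop2.png",o)
print(proj("wrist",s["tool_pos"],c),proj("wrist",[.531,-.349,.005],c),proj("wrist",[.421,-.346,.006],c))
g=im.min(2); m=((g>110)*255).astype(np.uint8)
cs,h=cv2.findContours(m,cv2.RETR_CCOMP,cv2.CHAIN_APPROX_NONE)
for q,hh in zip(cs,h[0]):
    if cv2.contourArea(q)>150: print(cv2.boundingRect(q),hh[3],cv2.contourArea(q)); 
    if hh[3]>=0 and cv2.contourArea(q)>150: e=cv2.fitEllipse(q); print(e, ray("wrist",e[0],.005,c))
E
```

```text
[ 0.47520427 -0.3336427   0.19532602] [-1.82351860e-04  1.21238934e-02  9.99926392e-01  4.34336007e-04] [ 0.0350134  -0.20944717  1.01369751]
[278.94296921 279.70797776] [264.75739105 233.71392303] [263.34455798 119.4465974 ]
(404, 394, 23, 26) -1 387.0
(344, 265, 35, 60) -1 790.5
(180, 265, 34, 60) -1 794.5
(432, 123, 104, 176) -1 8953.0
(444, 217, 79, 71) 5 4103.0
((483.01959228515625, 252.42665100097656), (64.2038803100586, 81.42874145507812), 58.62210464477539) [ 0.55704066 -0.13049789  0.005     ]
(233, 113, 66, 150) -1 4464.0
(244, 212, 44, 40) 7 1307.5
((265.4877624511719, 231.64695739746094), (38.92161560058594, 42.884822845458984), 96.12227630615234) [ 0.52882415 -0.34819627  0.005     ]
```

View pics/crop2.png

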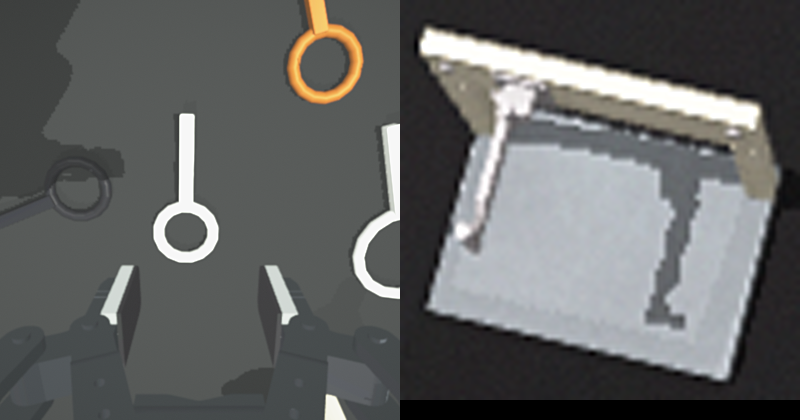

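The hook is now straight out and the stand's corners have not moved. In the wrist view the steel small ring has its eye at (265,232) and its shank end at (267,114); the orange and black lookalikes and the large ring are to the sides. I'll grasp the shank.

Request:
{"api": "send_rows", "payload": {"rows": [{"x":-0.034,"y":-0.082,"z":0,"wx":0,"wy":0,"wz":0.027,"hand":0.1},{"x":0,"y":0,"z":0.2,"wx":0,"wy":0,"wz":0,"hand":0.1},{"x":0,"y":0,"z":0.2,"wx":0,"wy":0,"wz":0,"hand":0.1},{"x":0,"y":0,"z":0.2,"wx":0,"wy":0,"wz":0,"hand":0.1},{"x":0,"y":0,"z":0.2,"wx":0,"wy":0,"wz":0,"hand":0.1},{"x":0,"y":0,"z":0.2,"wx":0,"wy":0,"wz":0,"hand":0.1},{"x":0,"y":0,"z":0.1,"wx":0,"wy":0,"wz":0,"hand":0.1},{"x":0,"y":0,"z":0.1,"wx":0,"wy":0,"wz":0,"hand":0.1},{"x":0,"y":0,"z":0.03,"wx":0,"wy":0,"wz":0,"hand":0.1},{"x":0,"y":0,"z":0,"wx":0,"wy":0,"wz":0,"hand":0.1}]}}

```text
time: 12.95
tool_pos: [0.4808, -0.3455, 0.0111]
tool_rot: [0.0, 0.023, 1.0, 0.0]
contact_force: [-0.7, 0.1, -0.5]
gripper_width: 0.555
grasp_force: 0.0
```

Request:
{"api": "send_rows", "payload": {"rows": [{"x":0,"y":0,"z":0.02,"wx":0,"wy":0,"wz":0,"hand":0.1},{"x":0,"y":0,"z":0.022,"wx":0,"wy":0,"wz":0,"hand":-0.3},{"x":0,"y":0,"z":0,"wx":0,"wy":0,"wz":0,"hand":-0.5},{"x":0,"y":0,"z":0,"wx":0,"wy":0,"wz":0,"hand":-0.65},{"x":0,"y":0,"z":0,"wx":0,"wy":0,"wz":0,"hand":-1},{"x":0,"y":0,"z":0,"wx":0,"wy":0,"wz":0,"hand":-1},{"x":0,"y":0,"z":0,"wx":0,"wy":0,"wz":0,"hand":-1},{"x":0,"y":0,"z":0,"wx":0,"wy":0,"wz":0,"hand":-1},{"x":0,"y":0,"z":0,"wx":0,"wy":0,"wz":0,"hand":-1},{"x":0,"y":0,"z":0,"wx":0,"wy":0,"wz":0,"hand":-1}]}}

```text
time: 13.78
tool_pos: [0.4808, -0.3461, 0.0055]
tool_rot: [0.0, 0.023, 1.0, -0.0]
contact_force: [-1.7, 0.3, 5.3]
gripper_width: 0.112
grasp_force: 59.7
```

```bash
python3 - <<'E'
from h import *
from scipy.optimize import least_squares
s=manip.state(); q=s["joint_pos"];p=s["tool_pos"];print(q,sum(q[[1,2,4]]))
D=[(.05336,1.61432,np.hypot(.1579,.60407),.23005),(.19158,1.4356,np.hypot(.67383,.14433),.24718),(q[1],q[2],np.hypot(p[0],p[1]),p[2])]
def f(v):
    r0,z0,a,b,ph=v
    return np.concatenate([[r0+a*np.sin(x)+b*np.sin(x+y+ph)-r, z0+a*np.cos(x)+b*np.cos(x+y+ph)-z] for x,y,r,z in D])
sol=least_squares(f,[.1,.1,.364,.35,0]);v=sol.x;print(v,sol.cost)
r0,z0,a,b,ph=v
for L in (.2,.25,.3):
  for tilt in (40,50):
    for nm,r,z,pit in (("pick",.592,.009,tilt),("over",.618,.2,tilt),("end",.68,.124,tilt-90)):
        pt=np.radians(pit)   # from straight down, + = tips back
        R=r+L*np.sin(pt); Z=z+L*np.cos(pt)-L   # equivalent tool-down TCP
        best=least_squares(lambda u:[r0+a*np.sin(u[0])+b*np.sin(u[0]+u[1]+ph)-R,z0+a*np.cos(u[0])+b*np.cos(u[0]+u[1]+ph)-Z],[.2,1.6])
        u=best.x; print(L,tilt,nm,u.round(2),"q5",round(np.pi+pt-u.sum(),2),best.cost.round(6))
E
```

```text
[-7.49596261e-01  2.18892694e-01  1.83727484e+00  4.42074026e-05
  1.08415725e+00 -2.27421383e+00] 3.14032478927195
[ 0.00397067 -0.04688574  0.43064995  0.61672679  0.15391658] 1.6758533298555343e-09
0.2 40 pick [0.53 1.52] q5 1.79 0.0
0.2 40 over [0.38 1.37] q5 2.09 0.0
0.2 40 end [0.01 1.98] q5 0.29 0.0
0.2 50 pick [0.61 1.45] q5 1.96 0.0
0.2 50 over [0.45 1.32] q5 2.25 0.0
0.2 50 end [0.03 1.91] q5 0.51 0.0
0.25 40 pick [0.61 1.43] q5 1.81 0.0
0.25 40 over [0.46 1.28] q5 2.1 0.0
0.25 40 end [-0.06  2.07] q5 0.25 0.0
0.25 50 pick [0.71 1.34] q5 1.97 0.0
0.25 50 over [0.55 1.21] q5 2.25 0.0
0.25 50 end [-0.03  1.99] q5 0.48 0.0
0.3 40 pick [0.68 1.33] q5 1.82 0.0
0.3 40 over [0.54 1.2 ] q5 2.1 0.0
0.3 40 end [-0.12  2.17] q5 0.22 0.0
0.3 50 pick [0.8  1.22] q5 1.99 0.0
0.3 50 over [0.65 1.1 ] q5 2.26 0.0
0.3 50 end [-0.09  2.07] q5 0.47 0.0
```

The final tool-horizontal pose is out of the wrist's range, so I'll regrip with the tool leaning 45°. That lets the shank end up vertical.

Request:
{"api": "send_rows", "payload": {"rows": [{"x":0,"y":0,"z":0,"wx":0,"wy":0,"wz":0,"hand":-0.2},{"x":0,"y":0,"z":0,"wx":0,"wy":0,"wz":0,"hand":-0.2},{"x":0.053,"y":0,"z":-0.1,"wx":0,"wy":0,"wz":0,"hand":-0.2},{"x":0,"y":0,"z":0,"wx":0,"wy":0.143,"wz":0,"hand":-0.2},{"x":0,"y":0,"z":0,"wx":0,"wy":0.143,"wz":0,"hand":-0.2},{"x":0,"y":0,"z":0,"wx":0,"wy":0.143,"wz":0,"hand":-0.2},{"x":0,"y":0,"z":0,"wx":0,"wy":0.143,"wz":0,"hand":-0.2},{"x":0,"y":0,"z":0,"wx":0,"wy":0.143,"wz":0,"hand":-0.2},{"x":0,"y":0,"z":0,"wx":0,"wy":0.143,"wz":0,"hand":-0.2},{"x":0,"y":0,"z":0,"wx":0,"wy":0.142,"wz":0,"hand":-0.2}]}}

```text
time: 14.62
tool_pos: [0.4729, -0.3454, 0.0196]
tool_rot: [-0.385, 0.021, 0.923, 0.008]
contact_force: [0.2, 0.1, 0.0]
gripper_width: 0.401
grasp_force: 0.0
```

Request:
{"api": "send_rows", "payload": {"rows": [{"x":0,"y":0,"z":0,"wx":0,"wy":0,"wz":0,"hand":-0.2},{"x":0,"y":0,"z":0,"wx":0,"wy":0,"wz":0,"hand":-0.2},{"x":0,"y":0,"z":0,"wx":0,"wy":0,"wz":0,"hand":-0.2},{"x":0,"y":0,"z":0,"wx":0,"wy":0,"wz":0,"hand":-0.2},{"x":0,"y":0,"z":0,"wx":0,"wy":0,"wz":0,"hand":-0.2},{"x":0,"y":0,"z":0,"wx":0,"wy":0,"wz":0,"hand":-0.2},{"x":0,"y":0,"z":0,"wx":0,"wy":0,"wz":0,"hand":-0.2},{"x":0,"y":0,"z":0,"wx":0,"wy":0,"wz":0,"hand":-0.2},{"x":0,"y":0,"z":0,"wx":0,"wy":0,"wz":0,"hand":-0.2},{"x":0,"y":0,"z":0,"wx":0,"wy":0,"wz":0,"hand":-0.2}]}}

```text
time: 15.45
tool_pos: [0.4723, -0.3454, 0.0196]
tool_rot: [-0.382, 0.021, 0.924, 0.009]
contact_force: [0.9, 0.1, -0.1]
gripper_width: 0.403
grasp_force: 0.0
```

```bash
python3 - <<'E'
from h import *
from scipy.spatial.transform import Rotation as Ro
s=manip.state(); print(s["tool_pos"],s["contact_force"],s["joint_pos"].round(3)); w=s["tool_rot"]; print(Ro.from_quat([*w[1:],w[0]]).as_matrix().round(3))
t=grab_frame("top");
for z in [1]:
    g=t.min(2); m=np.zeros_like(g); m[195:250,360:395]=(g[195:250,360:395]>110)*255
    ys,xs=np.nonzero(m); print(xs.min(),xs.max(),ys.min(),ys.max())
    cs,h=cv2.findContours(m,cv2.RETR_CCOMP,cv2.CHAIN_APPROX_NONE)
    for q,hh in zip(cs,h[0]):
        if hh[3]>=0 and cv2.contourArea(q)>20: print(cv2.fitEllipse(q)[0])
s_=grab_frame("side")
o=np.zeros((560,800,3),np.uint8); o[:,:400]=cv2.resize(t[160:300,320:420],(400,560)); o[:,400:]=cv2.resize(s_[230:370,300:400],(400,560)); cv2.imwrite("pics/crop3.png",o)
E
```

```text
[ 0.47227271 -0.34535236  0.01963083] [ 0.92642482  0.06206482 -0.0744858 ] [-0.585  0.64   1.404 -0.381  1.791 -2.058]
[[-0.707  0.046 -0.706]
 [ 0.033  0.999  0.033]
 [ 0.707 -0.    -0.707]]
377 387 212 242
```

View pics/crop3.png

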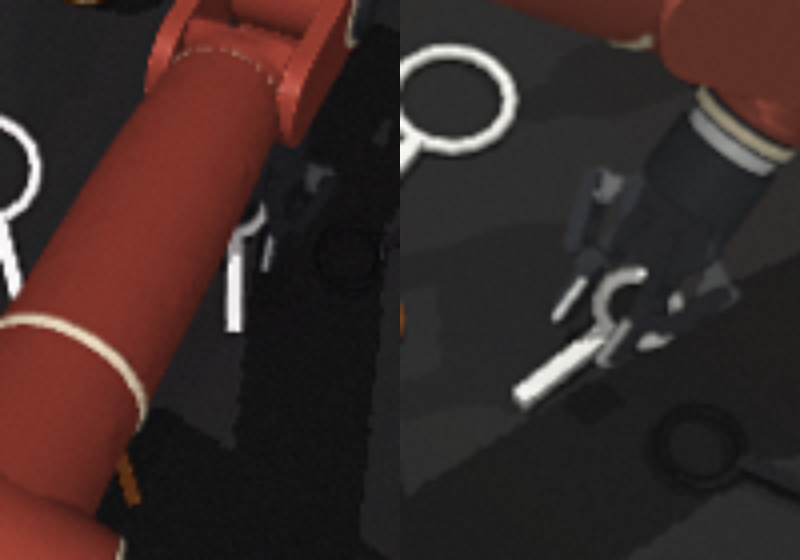

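The regrip pose looks right: the fingers straddle the shank just behind the ring, and the ring is still flat. I'll lower and close.

Request:
{"api": "send_rows", "payload": {"rows": [{"x":-0.016,"y":0,"z":0.016,"wx":0,"wy":0,"wz":0,"hand":-0.2},{"x":-0.016,"y":0,"z":0.016,"wx":0,"wy":0,"wz":0,"hand":-0.2},{"x":-0.016,"y":0,"z":0.016,"wx":0,"wy":0,"wz":0,"hand":-0.4},{"x":0,"y":0,"z":0,"wx":0,"wy":0,"wz":0,"hand":-0.6},{"x":0,"y":0,"z":0,"wx":0,"wy":0,"wz":0,"hand":-0.7},{"x":0,"y":0,"z":0,"wx":0,"wy":0,"wz":0,"hand":-1},{"x":0,"y":0,"z":0,"wx":0,"wy":0,"wz":0,"hand":-1},{"x":0,"y":0,"z":0,"wx":0,"wy":0,"wz":0,"hand":-1},{"x":0,"y":0,"z":0,"wx":0,"wy":0,"wz":0,"hand":-1},{"x":0,"y":0,"z":0,"wx":0,"wy":0,"wz":0,"hand":-1}]}}

```text
time: 16.38
tool_pos: [0.4723, -0.3453, 0.0093]
tool_rot: [-0.383, 0.021, 0.924, 0.009]
contact_force: [0.4, -0.3, -1.5]
gripper_width: 0.112
grasp_force: 58.5
```

Request:
{"api": "send_rows", "payload": {"rows": [{"x":0.05,"y":0,"z":-0.05,"wx":0,"wy":0,"wz":0,"hand":-1},{"x":0.1,"y":0,"z":-0.1,"wx":0,"wy":0,"wz":0,"hand":-1},{"x":0.15,"y":0,"z":-0.15,"wx":0,"wy":0,"wz":0,"hand":-1},{"x":0.15,"y":0,"z":-0.15,"wx":0,"wy":0,"wz":0,"hand":-1},{"x":0.15,"y":0,"z":-0.15,"wx":0,"wy":0,"wz":0,"hand":-1},{"x":0.15,"y":0,"z":-0.15,"wx":0,"wy":0,"wz":0,"hand":-1},{"x":0.15,"y":0,"z":-0.15,"wx":0,"wy":0,"wz":0,"hand":-1},{"x":0.15,"y":0,"z":-0.15,"wx":0,"wy":0,"wz":0,"hand":-1},{"x":0.15,"y":0,"z":-0.15,"wx":0,"wy":0,"wz":0,"hand":-1},{"x":0.1,"y":0,"z":-0.1,"wx":0,"wy":0,"wz":0,"hand":-1}]}}

```text
time: 17.22
tool_pos: [0.4726, -0.3455, 0.2899]
tool_rot: [-0.381, 0.022, 0.924, 0.008]
contact_force: [0.5, 0.3, -1.2]
gripper_width: 0.114
grasp_force: 58.6
```

```bash
python3 - <<'E'
from h import *
from scipy.spatial.transform import Rotation as Ro
s=manip.state(); w=s["tool_rot"]; M=Ro.from_quat([*w[1:],w[0]]).as_matrix(); p=s["tool_pos"]
print(p,s["contact_force"],s["joint_pos"].round(3))
# pin from top1 at z .226
print("pin top1",ray("top",(197.2,170.6),.226))
# grip-frame eye & bar (tool frame), from pick
M0=Ro.from_quat([.021,.924,.009,-.383]).as_matrix()
bar=M0.T@(np.array([.5288+.027*.999,-.3482-.027*.045,.005])-[.4723,-.3453,.0093]); print("bar tool",bar)
eye=M0.T@(np.array([.5288,-.3482,.005])-[.4723,-.3453,.0093])
for n in("wrist","side"):
    im=grab_frame(n); cv2.imwrite(f"pics/{n}5.png",im); print(n,proj(n,p+M@eye))
# goal: tool yaw -> 77 deg, bar 45 mm over seat
ux=np.array([.974,-.225]); 
for pin in ([.619,.246],ray("top",(197.2,170.6),.226)[:2]):
    notch=np.array([*(np.array(pin)+.016*ux),.199]); yaw=np.degrees(np.arctan2(M[1,1],M[0,1])); Mg=Ro.from_euler("z",77-yaw,degrees=True).as_matrix()@M
    tcp=notch+[0,0,.045]-Mg@bar; print("yaw",yaw,"TCP goal",tcp,"tool shift /150",(M.T@(tcp-p)/.15).round(3))
E
```

```text
[ 0.47259143 -0.34545524  0.28987988] [ 0.46943963  0.2916601  -1.15931621] [-0.585  0.37   1.287 -0.446  2.143 -2.223]
pin top1 [0.62011323 0.24505246 0.226     ]
bar tool [-0.06210775 -0.00030193 -0.05608656]
wrist [279.63850206 423.48521232]
side [369.91927058 245.38543997]
yaw 87.3343254759571 TCP goal [0.55320535 0.26150843 0.24794307] tool shift /150 [-0.437  4.068 -0.055]
yaw 87.3343254759571 TCP goal [0.55431858 0.26056089 0.24794307] tool shift /150 [-0.442  4.062 -0.06 ]
```

Request:
{"api": "send_rows", "payload": {"rows": [{"x":-0.012,"y":0.1,"z":-0.013,"wx":0,"wy":0,"wz":0,"hand":-1},{"x":-0.012,"y":0.2,"z":-0.013,"wx":0,"wy":0,"wz":0,"hand":-1},{"x":-0.012,"y":0.22,"z":-0.013,"wx":0,"wy":0,"wz":0,"hand":-1},{"x":-0.012,"y":0.22,"z":-0.013,"wx":0,"wy":0,"wz":0,"hand":-1},{"x":-0.012,"y":0.22,"z":-0.013,"wx":0,"wy":0,"wz":0,"hand":-1},{"x":-0.012,"y":0.22,"z":-0.013,"wx":0,"wy":0,"wz":0,"hand":-1},{"x":-0.012,"y":0.22,"z":-0.013,"wx":0,"wy":0,"wz":0,"hand":-1},{"x":-0.012,"y":0.22,"z":-0.013,"wx":0,"wy":0,"wz":0,"hand":-1},{"x":-0.012,"y":0.22,"z":-0.013,"wx":0,"wy":0,"wz":0,"hand":-1},{"x":-0.012,"y":0.22,"z":-0.013,"wx":0,"wy":0,"wz":0,"hand":-1}]}}

```text
time: 18.15
tool_pos: [0.512, -0.0354, 0.2841]
tool_rot: [-0.384, 0.021, 0.923, 0.009]
contact_force: [0.6, -0.8, -1.8]
gripper_width: 0.109
grasp_force: 58.7
```

Request:
{"api": "send_rows", "payload": {"rows": [{"x":-0.012,"y":0.22,"z":-0.013,"wx":0,"wy":0,"wz":0,"hand":-1},{"x":-0.012,"y":0.22,"z":-0.013,"wx":0,"wy":0,"wz":0,"hand":-1},{"x":-0.012,"y":0.22,"z":-0.013,"wx":0,"wy":0,"wz":0,"hand":-1},{"x":-0.012,"y":0.22,"z":-0.013,"wx":0,"wy":0,"wz":0,"hand":-1},{"x":-0.012,"y":0.22,"z":-0.013,"wx":0,"wy":0,"wz":0,"hand":-1},{"x":-0.012,"y":0.22,"z":-0.013,"wx":0,"wy":0,"wz":0,"hand":-1},{"x":-0.012,"y":0.22,"z":-0.013,"wx":0,"wy":0,"wz":0,"hand":-1},{"x":-0.012,"y":0.22,"z":-0.013,"wx":0,"wy":0,"wz":0,"hand":-1},{"x":0,"y":0,"z":0,"wx":-0.081,"wy":0,"wz":0.081,"hand":-1},{"x":0,"y":0,"z":0,"wx":-0.081,"wy":0,"wz":0.081,"hand":-1}]}}

```text
time: 18.98
tool_pos: [0.5448, 0.2282, 0.2842]
tool_rot: [-0.383, 0.104, 0.917, 0.042]
contact_force: [-0.0, -1.0, -1.5]
gripper_width: 0.113
grasp_force: 58.8
```

```bash
cat > g.py <<'E'
from h import *
from scipy.spatial.transform import Rotation as Ro
bar=np.array([-.0621,-.0003,-.0561]); notch=np.array([.6355,.2418,.199])
s=manip.state(); w=s["tool_rot"]; M=Ro.from_quat([*w[1:],w[0]]).as_matrix(); p=s["tool_pos"]
u=bar/np.linalg.norm(bar)
# ring x axis and eye in tool frame (taken level at the pick)
M0=Ro.from_quat([.021,.924,.009,-.383]).as_matrix(); rx=M0.T@np.array([.999,-.045,0]); eye=bar-.027*rx
if __name__=="__main__":
    print(p,s["contact_force"],s["joint_pos"].round(3),"ring x",(M@rx).round(3))
    print("bar",p+M@bar,"err mm",((notch-p-M@bar)*1000).round(1))
    for n in("top","side"):
        cv2.imwrite(f"pics/{n}6.png",grab_frame(n)); print(n,"eye",proj(n,p+M@eye),"bar",proj(n,p+M@bar),"pin",proj(n,notch-[.0156,-.0036,-.027]))
E
python3 g.py; python3 - <<'E'
import cv2,numpy as np
t=cv2.imread("pics/top6.png");s=cv2.imread("pics/side6.png")
o=np.zeros((480,800,3),np.uint8);o[:,:400]=cv2.resize(t[120:216,170:250],(400,480),interpolation=2);o[:,400:]=cv2.resize(s[70:190,210:310],(400,480),interpolation=2);cv2.imwrite("pics/crop4.png",o)
E
```

```text
[0.54482874 0.2281567  0.28419064] [-0.03702355 -0.96297452 -1.52533044] [ 0.147  0.383  1.282  0.325  2.206 -1.104] ring x [ 0.975 -0.223 -0.004]
bar [0.62620632 0.20918745 0.27954664] err mm [  9.3  32.6 -80.5]
top eye [203.5364308  172.99557571] bar [205.88270851 164.28596258] pin [197.08399313 170.66784483]
side eye [244.32106887 122.81521386] bar [252.36825116 119.94497171] pin [244.30243584 128.81102075]
```

View pics/crop4.png

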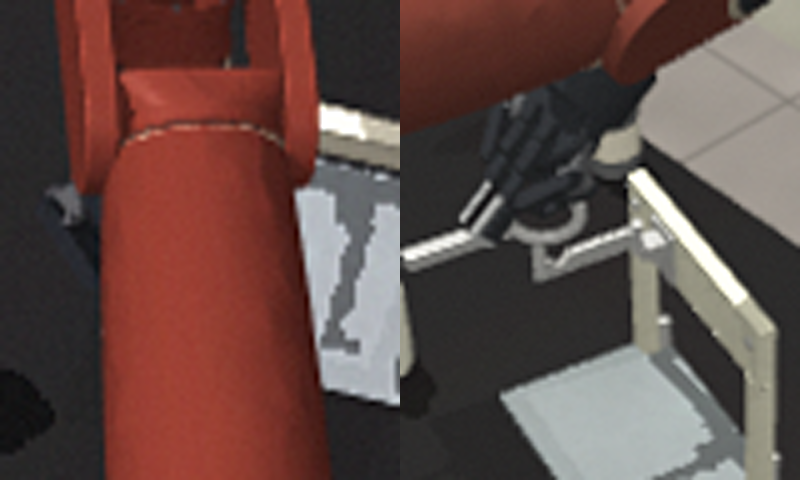

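Request:
{"api": "send_rows", "payload": {"rows": [{"x":-0.004,"y":0.113,"z":-0.004,"wx":0,"wy":0,"wz":0,"hand":-1},{"x":-0.004,"y":0.113,"z":-0.004,"wx":0,"wy":0,"wz":0,"hand":-1},{"x":0,"y":0,"z":0,"wx":0,"wy":0,"wz":0,"hand":-1},{"x":-0.05,"y":0,"z":0.05,"wx":0,"wy":0,"wz":0,"hand":-1},{"x":-0.05,"y":0,"z":0.05,"wx":0,"wy":0,"wz":0,"hand":-1},{"x":-0.05,"y":0,"z":0.05,"wx":0,"wy":0,"wz":0,"hand":-1},{"x":-0.04,"y":0,"z":0.04,"wx":0,"wy":0,"wz":0,"hand":-1},{"x":0,"y":0,"z":0,"wx":0,"wy":0,"wz":0,"hand":-1},{"x":0,"y":0,"z":0,"wx":0,"wy":0,"wz":0,"hand":-1},{"x":0,"y":0,"z":0,"wx":0,"wy":0,"wz":0,"hand":-1}]}}

```text
time: 19.92
tool_pos: [0.5557, 0.2573, 0.2469]
tool_rot: [-0.38, 0.104, 0.918, 0.043]
contact_force: [-0.2, 1.0, -2.0]
gripper_width: 0.11
grasp_force: 58.9
```

```bash
python3 g.py; python3 - <<'E'
from g import *
s_=cv2.imread("pics/side6.png"); w=grab_frame("wrist")
o=np.zeros((600,800,3),np.uint8); a=cv2.resize(s_[80:180,200:300],(600,600),interpolation=cv2.INTER_CUBIC); o[:,:600]=a
# overlay predicted centre-line of the ring and points
ry=M[:,1]; X=M@rx; c=p+M@eye
for k in range(0,360,30):
    q=proj("side",c+.027*(np.cos(np.radians(k))*X+np.sin(np.radians(k))*ry)); cv2.circle(o,tuple(((q-[200,80])*6+3).astype(int)),2,(0,0,255),-1)
for z in(.226,.202):
    q=proj("side",[.6199,.2454,z]); cv2.circle(o,tuple(((q-[200,80])*6+3).astype(int)),2,(0,255,0),-1)
cv2.imwrite("pics/crop5.png",o)
E
```

```text
[0.55571386 0.25730349 0.24691041] [-0.17184744  1.02225744 -2.0379453 ] [ 0.182  0.445  1.263  0.342  2.148 -1.083] ring x [ 0.975 -0.224  0.   ]
bar [0.63709705 0.23826594 0.24266092] err mm [ -1.6   3.5 -43.7]
top eye [196.25562143 172.30704961] bar [198.55991853 163.83920358] pin [197.08399313 170.66784483]
side eye [241.87777096 126.13391732] bar [249.70891347 123.30096314] pin [244.30243584 128.81102075]
```

View pics/crop5.png

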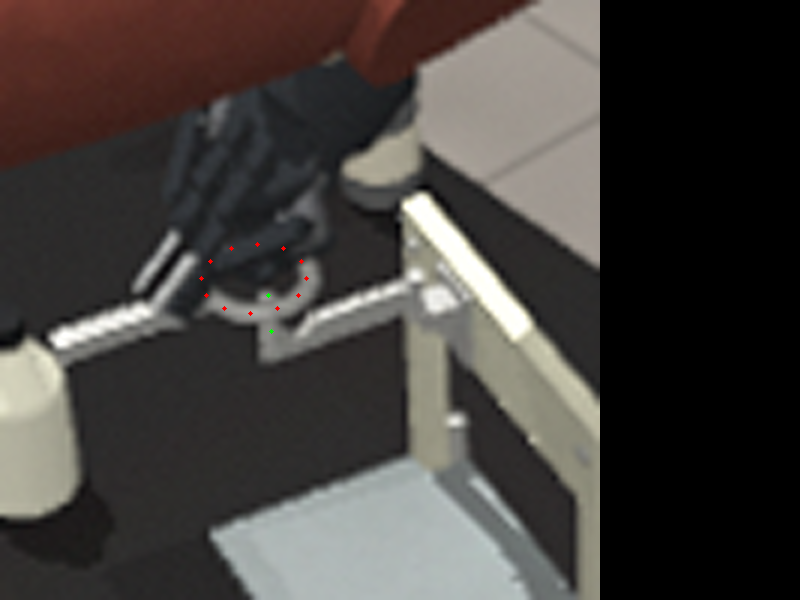

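The overlay shows the ring level, about 2 mm farther forward than predicted, with the pin inside its eye. After a small correction I'll lower it.

Request:
{"api": "send_rows", "payload": {"rows": [{"x":0.018,"y":0.02,"z":0.018,"wx":0,"wy":0,"wz":0,"hand":-1},{"x":0,"y":0,"z":0,"wx":0,"wy":0,"wz":0,"hand":-1},{"x":-0.028,"y":0,"z":0.028,"wx":0,"wy":0,"wz":0,"hand":-1},{"x":-0.028,"y":0,"z":0.028,"wx":0,"wy":0,"wz":0,"hand":-1},{"x":-0.028,"y":0,"z":0.028,"wx":0,"wy":0,"wz":0,"hand":-1},{"x":-0.028,"y":0,"z":0.028,"wx":0,"wy":0,"wz":0,"hand":-1},{"x":-0.028,"y":0,"z":0.028,"wx":0,"wy":0,"wz":0,"hand":-1},{"x":-0.028,"y":0,"z":0.028,"wx":0,"wy":0,"wz":0,"hand":-1},{"x":0,"y":0,"z":0,"wx":0,"wy":0,"wz":0,"hand":-1},{"x":0,"y":0,"z":0,"wx":0,"wy":0,"wz":0,"hand":-1}]}}

```text
time: 20.9
tool_pos: [0.5523, 0.2612, 0.2104]
tool_rot: [-0.381, 0.104, 0.918, 0.043]
contact_force: [0.7, 1.1, -2.0]
gripper_width: 0.115
grasp_force: 58.9
```

```bash
python3 g.py
```

```text
[0.55234175 0.26122539 0.21038998] [ 0.66977168  1.05719394 -2.03950884] [ 0.188  0.468  1.296  0.335  2.096 -1.097] ring x [ 0.975 -0.223 -0.001]
bar [0.63372233 0.24219957 0.20603924] err mm [ 1.8 -0.4 -7. ]
top eye [197.28998068 176.116279  ] bar [199.53260083 167.8547147 ] pin [197.08399313 170.66784483]
side eye [241.05963031 135.0539999 ] bar [248.76383554 132.23155902] pin [244.30243584 128.81102075]
```

Request:
{"api": "send_rows", "payload": {"rows": [{"x":-0.007,"y":0,"z":0.007,"wx":0,"wy":0,"wz":0,"hand":-1},{"x":0,"y":0,"z":0,"wx":0,"wy":0,"wz":0,"hand":-1},{"x":-0.007,"y":0,"z":0.007,"wx":0,"wy":0,"wz":0,"hand":-1},{"x":0,"y":0,"z":0,"wx":0,"wy":0,"wz":0,"hand":-1},{"x":-0.007,"y":0,"z":0.007,"wx":0,"wy":0,"wz":0,"hand":-1},{"x":0,"y":0,"z":0,"wx":0,"wy":0,"wz":0,"hand":-1},{"x":0,"y":0,"z":0,"wx":0,"wy":0,"wz":0,"hand":-1},{"x":0,"y":0,"z":0,"wx":0,"wy":0,"wz":0,"hand":-1},{"x":0,"y":0,"z":0,"wx":0,"wy":0,"wz":0,"hand":-1},{"x":0,"y":0,"z":0,"wx":0,"wy":0,"wz":0,"hand":-1}]}}

```text
time: 21.83
tool_pos: [0.5527, 0.2613, 0.2067]
tool_rot: [-0.38, 0.104, 0.918, 0.043]
contact_force: [0.0, 0.4, -1.1]
gripper_width: 0.112
grasp_force: 58.9
```

```bash
python3 g.py
```

```text
[0.55265211 0.26128939 0.20666824] [ 0.04828666  0.42710618 -1.14270576] [ 0.188  0.471  1.298  0.333  2.09  -1.1  ] ring x [ 0.975 -0.223  0.001]
bar [0.63403919 0.24226478 0.20243547] err mm [ 1.5 -0.5 -3.4]
top eye [197.50236532 176.27963908] bar [199.73606049 168.03621077] pin [197.08399313 170.66784483]
side eye [241.20676964 135.88237091] bar [248.89618017 133.05145881] pin [244.30243584 128.81102075]
```

Request:
{"api": "send_rows", "payload": {"rows": [{"x":-0.017,"y":0,"z":0.0177,"wx":0,"wy":-0.0556,"wz":0,"hand":-1},{"x":-0.017,"y":0,"z":0.0177,"wx":0,"wy":-0.0556,"wz":0,"hand":-1},{"x":-0.017,"y":0,"z":0.0177,"wx":0,"wy":-0.0556,"wz":0,"hand":-1},{"x":-0.017,"y":0,"z":0.0177,"wx":0,"wy":-0.0556,"wz":0,"hand":-1},{"x":-0.0342,"y":0,"z":0.0347,"wx":0,"wy":-0.1111,"wz":0,"hand":-1},{"x":-0.0342,"y":0,"z":0.0347,"wx":0,"wy":-0.1111,"wz":0,"hand":-1},{"x":-0.0342,"y":0,"z":0.0347,"wx":0,"wy":-0.1111,"wz":0,"hand":-1},{"x":-0.0342,"y":0,"z":0.0347,"wx":0,"wy":-0.1111,"wz":0,"hand":-1},{"x":0,"y":0,"z":0,"wx":0,"wy":0,"wz":0,"hand":-1},{"x":0,"y":0,"z":0,"wx":0,"wy":0,"wz":0,"hand":-1}]}}

```text
time: 22.77
tool_pos: [0.5606, 0.2595, 0.1645]
tool_rot: [-0.131, 0.111, 0.985, 0.015]
contact_force: [-1.0, 0.1, -0.8]
gripper_width: 0.112
grasp_force: 58.9
```

```bash
python3 g.py
```

```text
[0.56062284 0.25951984 0.16452192] [-1.00586855  0.06197304 -0.75534305] [ 0.258  0.226  1.552  0.121  1.598 -1.099] ring x [ 0.845 -0.193  0.499]
bar [0.63325145 0.24256669 0.20248752] err mm [ 2.2 -0.8 -3.5]
top eye [198.53390531 176.39137327] bar [199.62730394 168.27808325] pin [197.08399313 170.66784483]
side eye [242.27614053 138.800722  ] bar [248.64164422 133.10441956] pin [244.30243584 128.81102075]
```

Request:
{"api": "send_rows", "payload": {"rows": [{"x":-0.0256,"y":0,"z":0.0262,"wx":0,"wy":-0.0833,"wz":0,"hand":-1},{"x":-0.0256,"y":0,"z":0.0262,"wx":0,"wy":-0.0833,"wz":0,"hand":-1},{"x":-0.0256,"y":0,"z":0.0262,"wx":0,"wy":-0.0833,"wz":0,"hand":-1},{"x":-0.0256,"y":0,"z":0.0262,"wx":0,"wy":-0.0833,"wz":0,"hand":-1},{"x":-0.0256,"y":0,"z":0.0262,"wx":0,"wy":-0.0833,"wz":0,"hand":-1},{"x":-0.0256,"y":0,"z":0.0262,"wx":0,"wy":-0.0833,"wz":0,"hand":-1},{"x":-0.0256,"y":0,"z":0.0262,"wx":0,"wy":-0.0833,"wz":0,"hand":-1},{"x":-0.0256,"y":0,"z":0.0262,"wx":0,"wy":-0.0833,"wz":0,"hand":-1},{"x":0,"y":0,"z":0,"wx":0,"wy":0,"wz":0,"hand":-1},{"x":0,"y":0,"z":0,"wx":0,"wy":0,"wz":0,"hand":-1}]}}

```text
time: 23.7
tool_pos: [0.5897, 0.2525, 0.1314]
tool_rot: [0.128, 0.112, 0.985, -0.015]
contact_force: [0.2, 0.9, -0.7]
gripper_width: 0.119
grasp_force: 58.9
```

```bash
python3 g.py
```

```text
[0.58971994 0.25250464 0.13136158] [ 0.18432745  0.88477826 -0.74943652] [ 0.35   0.052  1.802 -0.16   1.076 -0.934] ring x [ 0.49  -0.111  0.864]
bar [0.63422285 0.24200816 0.20145456] err mm [ 1.3 -0.2 -2.5]
top eye [200.18793159 173.90854235] bar [199.88024747 168.05509337] pin [197.08399313 170.66784483]
side eye [245.63434633 140.31775123] bar [249.01129342 133.30243769] pin [244.30243584 128.81102075]
```

Request:
{"api": "send_rows", "payload": {"rows": [{"x":-0.0256,"y":0,"z":0.0262,"wx":0,"wy":-0.0833,"wz":0,"hand":-1},{"x":-0.0256,"y":0,"z":0.0262,"wx":0,"wy":-0.0833,"wz":0,"hand":-1},{"x":-0.0256,"y":0,"z":0.0262,"wx":0,"wy":-0.0833,"wz":0,"hand":-1},{"x":-0.0256,"y":0,"z":0.0262,"wx":0,"wy":-0.0833,"wz":0,"hand":-1},{"x":-0.0256,"y":0,"z":0.0262,"wx":0,"wy":-0.0833,"wz":0,"hand":-1},{"x":-0.0256,"y":0,"z":0.0262,"wx":0,"wy":-0.0833,"wz":0,"hand":-1},{"x":-0.0256,"y":0,"z":0.0262,"wx":0,"wy":-0.0833,"wz":0,"hand":-1},{"x":-0.0256,"y":0,"z":0.0262,"wx":0,"wy":-0.0833,"wz":0,"hand":-1},{"x":0,"y":0,"z":0,"wx":0,"wy":0,"wz":0,"hand":-1},{"x":0,"y":0,"z":0,"wx":0,"wy":0,"wz":0,"hand":-1}]}}

```text
time: 24.63
tool_pos: [0.6305, 0.243, 0.1182]
tool_rot: [0.379, 0.105, 0.919, -0.044]
contact_force: [0.3, 1.1, -2.4]
gripper_width: 0.113
grasp_force: 59.0
```

```bash
python3 g.py
```

```text
[0.63046312 0.24302588 0.11824113] [ 0.28434579  1.0882055  -2.36229074] [ 0.438  0.021  1.992 -0.824  0.636 -0.348] ring x [0.003 0.001 1.   ]
bar [0.63480709 0.24180181 0.20180752] err mm [ 0.7 -0.  -2.8]
top eye [201.55443789 169.93066359] bar [199.93132457 167.84542698] pin [197.08399313 170.66784483]
side eye [249.67363268 139.6442908 ] bar [249.18908008 133.16561776] pin [244.30243584 128.81102075]
```

Request:
{"api": "send_rows", "payload": {"rows": [{"x":0.0047,"y":0,"z":0.0047,"wx":0,"wy":0,"wz":0,"hand":-1},{"x":0,"y":0,"z":0,"wx":0,"wy":0,"wz":0,"hand":-1},{"x":0.0047,"y":0,"z":0.0047,"wx":0,"wy":0,"wz":0,"hand":-1},{"x":0,"y":0,"z":0,"wx":0,"wy":0,"wz":0,"hand":-1},{"x":0,"y":0,"z":0,"wx":0,"wy":0,"wz":0,"hand":-1},{"x":0,"y":0,"z":0,"wx":0,"wy":0,"wz":0,"hand":-1},{"x":0,"y":0,"z":0,"wx":0,"wy":0,"wz":0,"hand":-1},{"x":0,"y":0,"z":0,"wx":0,"wy":0,"wz":0,"hand":-1},{"x":0,"y":0,"z":0,"wx":0,"wy":0,"wz":0,"hand":-1},{"x":0,"y":0,"z":0,"wx":0,"wy":0,"wz":0,"hand":-1}]}}

```text
time: 25.57
tool_pos: [0.6306, 0.2434, 0.117]
tool_rot: [0.38, 0.104, 0.918, -0.043]
contact_force: [-0.6, -0.4, -1.2]
gripper_width: 0.11
grasp_force: 59.1
```

```bash
python3 g.py; python3 - <<'E'
import cv2,numpy as np
s=cv2.imread("pics/side6.png")
cv2.imwrite("pics/crop6.png",cv2.resize(s[90:200,200:300],(545,600),interpolation=cv2.INTER_CUBIC))
E
```

```text
[0.63057261 0.24340999 0.1169793 ] [-0.55603922 -0.42910841 -1.15998843] [ 0.439  0.023  1.994 -0.831  0.632 -0.34 ] ring x [-0.     0.001  1.   ]
bar [0.6346628  0.2421587  0.20055809] err mm [ 0.8 -0.4 -1.6]
top eye [201.51168331 170.04301466] bar [199.89156237 167.98745535] pin [197.08399313 170.66784483]
side eye [249.60825551 139.89202418] bar [249.1051726  133.43383546] pin [244.30243584 128.81102075]
```

Request:
{"api": "send_rows", "payload": {"rows": [{"x":0.0047,"y":0,"z":0.0047,"wx":0,"wy":0,"wz":0,"hand":-1},{"x":0,"y":0,"z":0,"wx":0,"wy":0,"wz":0,"hand":-1},{"x":0,"y":0,"z":0,"wx":0,"wy":0,"wz":0,"hand":-1},{"x":0,"y":0,"z":0,"wx":0,"wy":0,"wz":0,"hand":-1},{"x":0,"y":0,"z":0,"wx":0,"wy":0,"wz":0,"hand":-1},{"x":0,"y":0,"z":0,"wx":0,"wy":0,"wz":0,"hand":-1},{"x":0,"y":0,"z":0,"wx":0,"wy":0,"wz":0,"hand":-1},{"x":0,"y":0,"z":0,"wx":0,"wy":0,"wz":0,"hand":-1},{"x":0,"y":0,"z":0,"wx":0,"wy":0,"wz":0,"hand":-1},{"x":0,"y":0,"z":0,"wx":0,"wy":0,"wz":0,"hand":-1}]}}

```text
time: 26.5
tool_pos: [0.6307, 0.2434, 0.1161]
tool_rot: [0.38, 0.104, 0.918, -0.043]
contact_force: [-0.5, 0.6, 1.2]
gripper_width: 0.111
grasp_force: 59.3
```

```bash
python3 g.py|head -2
```

```text
[0.63066408 0.24344755 0.11608793] [-0.47868127  0.61744165  1.15077342] [ 0.439  0.025  1.994 -0.833  0.63  -0.338] ring x [-0.     0.001  1.   ]
bar [0.63473678 0.24219733 0.19966759] err mm [ 0.8 -0.4 -0.7]
```

Request:
{"api": "send_rows", "payload": {"rows": [{"x":0,"y":0,"z":0,"wx":0,"wy":0,"wz":0,"hand":-0.76},{"x":0,"y":0,"z":0,"wx":0,"wy":0,"wz":0,"hand":-0.74},{"x":0,"y":0,"z":0,"wx":0,"wy":0,"wz":0,"hand":-0.72},{"x":0,"y":0,"z":0,"wx":0,"wy":0,"wz":0,"hand":-0.68},{"x":0,"y":0,"z":0,"wx":0,"wy":0,"wz":0,"hand":-0.6},{"x":0,"y":0,"z":0,"wx":0,"wy":0,"wz":0,"hand":-0.5},{"x":0,"y":0,"z":0,"wx":0,"wy":0,"wz":0,"hand":-0.4},{"x":0,"y":0,"z":0,"wx":0,"wy":0,"wz":0,"hand":-0.2},{"x":0,"y":0,"z":0,"wx":0,"wy":0,"wz":0,"hand":-0.1},{"x":0,"y":0,"z":0,"wx":0,"wy":0,"wz":0,"hand":-0.1}]}}

```text
time: 27.43
tool_pos: [0.6306, 0.2434, 0.116]
tool_rot: [0.38, 0.104, 0.918, -0.043]
contact_force: [0.6, 0.1, 0.8]
gripper_width: 0.448
grasp_force: 0.0
```

Request:
{"api": "send_rows", "payload": {"rows": [{"x":0,"y":0,"z":0,"wx":0,"wy":0,"wz":0,"hand":-0.1},{"x":0.01,"y":0,"z":-0.01,"wx":0,"wy":0,"wz":0,"hand":-0.1},{"x":0.02,"y":0,"z":-0.02,"wx":0,"wy":0,"wz":0,"hand":-0.1},{"x":0.03,"y":0,"z":-0.03,"wx":0,"wy":0,"wz":0,"hand":-0.1},{"x":0.05,"y":0,"z":-0.05,"wx":0,"wy":0,"wz":0,"hand":-0.1},{"x":0.06,"y":0,"z":-0.06,"wx":0,"wy":0,"wz":0,"hand":-0.1},{"x":0.06,"y":0,"z":-0.06,"wx":0,"wy":0,"wz":0,"hand":-0.1},{"x":0.06,"y":0,"z":-0.06,"wx":0,"wy":0,"wz":0,"hand":-0.1},{"x":0,"y":0,"z":0,"wx":0,"wy":0,"wz":0,"hand":-0.1},{"x":0,"y":0,"z":0,"wx":0,"wy":0,"wz":0,"hand":-0.1}]}}

```text
time: 28.27
tool_pos: [0.5697, 0.2577, 0.116]
tool_rot: [0.38, 0.103, 0.918, -0.043]
contact_force: [-0.4, -0.3, 0.1]
gripper_width: 0.447
grasp_force: 0.0
```

```bash
python3 - <<'E'
from h import *
s=grab_frame("side"); t=grab_frame("top"); w=grab_frame("wrist")
o=np.zeros((600,800,3),np.uint8); o[:,:480]=cv2.resize(s[90:215,210:310],(480,600),interpolation=cv2.INTER_CUBIC)
o[:320,480:]=cv2.resize(t[125:205,185:265],(320,320),interpolation=cv2.INTER_CUBIC); o[320:560,480:]=cv2.resize(w,(320,240))
cv2.imwrite("pics/final.png",o); print(manip.state()["contact_force"],manip.state()["tool_pos"])
E
```

```text
[ 0.08465981 -0.57923994  0.42333402] [0.57098143 0.25727235 0.11639009]
```

View pics/final.png

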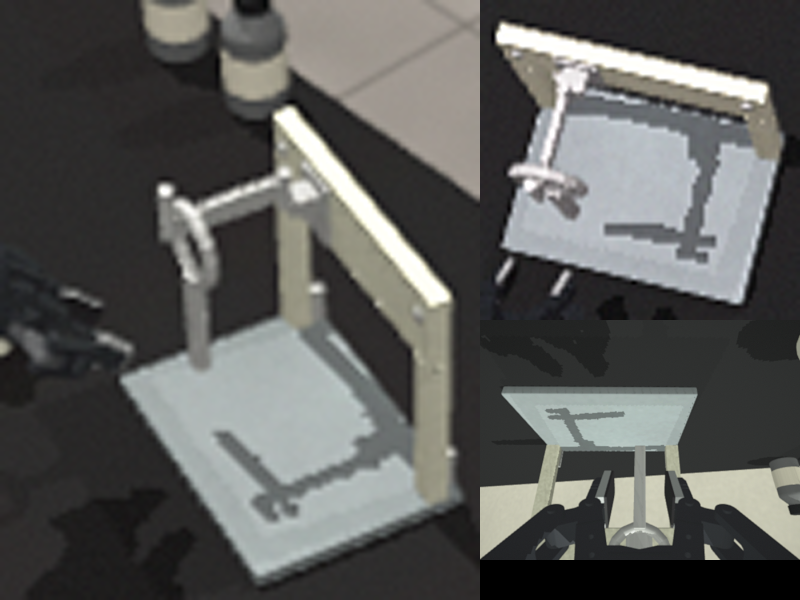

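The ring hangs in the notch behind the pin, with its shank straight down, and the gripper is clear. I'll back off a little more, check that everything is still, and hand in.

Request:
{"api": "send_rows", "payload": {"rows": [{"x":0.06,"y":0,"z":-0.06,"wx":0,"wy":0,"wz":0,"hand":-0.1},{"x":0.06,"y":0,"z":-0.06,"wx":0,"wy":0,"wz":0,"hand":-0.1},{"x":0,"y":0,"z":0,"wx":0,"wy":0,"wz":0,"hand":-0.1},{"x":0,"y":0,"z":0,"wx":0,"wy":0,"wz":0,"hand":-0.1},{"x":0,"y":0,"z":0,"wx":0,"wy":0,"wz":0,"hand":-0.1},{"x":0,"y":0,"z":0,"wx":0,"wy":0,"wz":0,"hand":-0.1},{"x":0,"y":0,"z":0,"wx":0,"wy":0,"wz":0,"hand":-0.1},{"x":0,"y":0,"z":0,"wx":0,"wy":0,"wz":0,"hand":-0.1},{"x":0,"y":0,"z":0,"wx":0,"wy":0,"wz":0,"hand":-0.1},{"x":0,"y":0,"z":0,"wx":0,"wy":0,"wz":0,"hand":-0.1}]}}

```text
time: 29.25
tool_pos: [0.546, 0.2628, 0.116]
tool_rot: [0.38, 0.104, 0.918, -0.043]
contact_force: [-0.4, -0.6, 0.4]
gripper_width: 0.451
grasp_force: 0.0
```

```bash
python3 - <<'E'
from h import *
from plant import job_done
f=[grab_frame("side")[115:170,240:262].astype(int) for _ in range(5)]
d=[abs(a-f[0]).max() for a in f]; print(d)
if max(d)<25: print(job_done())
E
```

```text
[np.int64(0), np.int64(5), np.int64(6), np.int64(6), np.int64(6)]
the job is handed in; nothing more can be done
None
```

The hook is swung out to its stop and the small ring hangs at rest in the notch behind the pin, shank straight down; the stand stayed put, and the job was handed in at about 29.5 s.

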